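# Portion hazelnuts from a tilting dispenser and stack the tasting cups

## Robot

A 6-joint arm with a two-finger parallel gripper is mounted at the origin on a cart in front of the work surface, level with it; the furniture and walls round the work are solid. World frame = base frame: x ahead of the robot, y to its left, z up, the work surface at z = 0. Lengths are in m, angles in degrees, forces in N, time in s.
With the tool pointing down it reaches from about 0.3 to 0.75 m from the base axis. Payload 8.5 kg.
Tool frame: the origin (TCP) lies midway between the tips of the shut fingers; the grasp point (between the pads) lies 19 mm behind it; z points along the fingers, y is the direction in which the jaws open and shut (so a half turn about z gives the same grasp; the last joint's range is limited). The gripper opens to 85 mm and grips with 20 to 120 N. Pads are 22 mm wide; open, the fingers measure 114 mm over their backs; the gripper's body (76 mm by 85 mm) begins 54 mm behind the grasp point. The pads swing forward as they close: fully open they stand 13 mm farther back than shut.
Start: joints at [-89.055, 21.807, 74.336, -0, 83.858, -12.336], TCP at [0.126, -0.535, 0.194] pointing down, gripper open.
Joint ranges: [-178.18, 178.18], [-50.72, 133.34], [12.68, 142.11], [-81.47, 261.47], [9.98, 163.14], [-165.26, 165.26]. Speed limits (degrees/s): [136.94, 136.94, 180, 180, 180, 180].

## Interface

Orientations are given as a 3x3 rotation matrix whose columns are the frame's x, y, z axes.
In Python, from rig import env, viewer, ticket gives the robot as it stands. The module is installed in compiled form; this text tells all that it offers.
- The arm moves only by the shell command python3 -m pendant 'ROWS' [FORCE]. ROWS is JSON, a list of rows, each a list of 3 entries, a list of its own where there are three numbers: the shift along the world's x, y, z in mm, then the turn about the world's z in rad, then the opening, from -1 (shut) to 1 (fully open). A call has 1 to 12 rows; each row shifts and turns the pose as measured when the row begins; what a row does not reach is not made up. A row lasts 1/8 s, in which the tool goes at most 62.5 mm and 10.7 degrees, less where a joint would pass 70% of its speed; a pose out of reach is approached as far as the arm can. A call with a gripper value outside its range is refused whole. The fingers move at their own pace and stop on an object; FORCE is the grip in N (left out, the last holds). Time passes only in rows, so rows that do not move let the fingers close. It gives the time, the measured TCP pose, the force and the opening at its end, in the units of the state.
- env.observe(): the state, without advancing time (a new reading comes with each control period).
- viewer.get_image(name): name is "scene" or "top"; returns (picture, depth): 420x560x3 uint8, red, green, blue; 420x560 float32, m along the optical axis (not along the pixel's ray), 0 where there is no reading.
- viewer.camera_params(name): a dict with "fx", "fy", "cx", "cy" (pixels), "D" ([k1, k2, p1, p2, k3] as OpenCV has them; the pictures are not rectified), "rvec" (rotation vector, rad) and "tvec" (3), from world to camera coordinates, as OpenCV has them. Camera axes: x right, y down, z forward; pixel columns grow to the right and rows downward; lengths in m; the calibration is good to about 2 mm. A picture is of the moment at which its call begins. camera_params takes no time and is no camera call.
- ticket.close_job(): hands the job in, once; it reports no verdict.
The state is a dict: "time_s": time; "q": joint angles; "qvel": joint speeds; "joint_efforts": joint torques, N m; "position": TCP position; "tool_rot": TCP orientation; "ft_force": force on the tool from outside, world axes, zero at the start; "wrist_torque": the same for the moment, N m; "grip_width": finger opening in m.
Only numpy, scipy, OpenCV 4.12 (cv2) and the standard library are available. Lean on these libraries where they do the work, as an engineer would, in place of code of your own. Each camera call takes 0.05 s, during which the arm holds its last target. There are 200 camera calls.

## Task

Stand the copper cup on the pad in front of the nut dispenser, turn the dispenser's dial to the opening that lets the hazelnuts through but holds the walnut back (the slot with the green dot, facing the pad) and only then tip the hopper, until all the hazelnuts are in the cup. Let the hopper back upright and turn the dial to closed (red dot facing the pad). Nest all the white cups into one upright stack centred on the cork coaster, and nest the copper cup with its hazelnuts on top; leave the walnut in the hopper and the jars and tins round about alone.

Things in the scene. Friction and masses are not known exactly. Their poses are not given: they have to be found in the camera images.
- dispenser: fixed tilting nut dispenser, wooden base 14 mm thick. Origin on the worktop below the tilt hinge; own +y: pouring direction, x: along the hinge. In its frame (mm): dark posts, 98 high, at x = +-(38..47), y = -8..8; clear hopper, upright: x = -34..34, y = -106..-20, z = 24..93; the 108 mm round dial on top is centred at y = -63.
- cup_spot (a point): centre of the round wooden pad (72 mm across, orange spot, top 4 mm above the worktop), 42 mm from the hinge along the dispenser's +y. A cup standing centred here (within about 6 mm) catches what comes out. Axes as the dispenser's.
- hopper (a joint): hopper tilt about the level hinge: 0 upright, 2.2 rad (stop) fully tipped towards the cup spot. Nuts start to roll out near 1.7 and run well at 2.1. Takes 1 to 2 N at the handle; left alone it sinks back to 0 by its weight in a few seconds (damped). A nut that stays behind is freed by going back to about 1.2 rad and tipping again.
- hopper_hinge (a point): the hinge axis, midway between the posts, 90 mm above the worktop; axes turn with the hopper, x along the hinge
- tip_handle (a point): middle of the orange round handle bar behind the hopper: 12 mm thick, 64 mm long along the hinge direction, 150 mm from the hinge, 90 mm above the worktop when upright; two thin arms, 56 mm apart, join it to the hopper. Pinched from above across its thickness it can turn between the fingers as it goes up and over in an arc. Axes as hopper_hinge.
- hopper_mid (a point): middle of the inside of the hopper (inside 62 x 80 mm, 62 mm deep)
- dial (a joint): dial angle, counter-clockwise positive from above, range -1.7 to 3.3 rad; stays where left (0.04 N m). The opening that faces the pouring side is in use: 0 closed (red dot), 1.571 slot 60 x 20 mm (green dot), 3.142 hole 32 x 30 mm (blue dot), -1.571 slit 40 x 9 mm (yellow dot).
- dial_grip (a point): on the dial's axis, mid-height of its black bar grip (44 mm long along the point's y, 12 thick along its x, 26 high). Hopper upright: 113.5 mm above the worktop (bar top 122.5, dial face 96.5), 63 mm behind the hinge. Axes turn with the dial; at 0 they match the dispenser's. A white line marks the bar's end towards the red dot.
- green_dot (a point): green dot on the dial's rim, 50 mm from its axis, beside the 60 x 20 mm slot
- coaster: fixed round cork coaster, 84 mm across, top 6 mm above the worktop, where the stack belongs. Origin: centre of its underside.
- copper_cup: copper-red tapered cup, 62 mm high, 66 mm across the rim, 39 across the foot, wall 2.5, inside floor 20 mm above the underside, 0.12 kg; nested in another it rests on that one's floor, 20 mm higher, with about 1 mm of play. Origin: centre of the underside, z up out of the mouth. It catches the hazelnuts. Lift it by the rim from outside.
- walnut_center (a point): centre of the one big pale nut (walnut), 26 mm ball, in the hopper; it must stay there
- white_cup_a: white tapered cup, 62 mm high, 66 mm across the rim, 39 across the foot, wall 2.5, inside floor 20 mm above the underside, 0.12 kg; nested in another it rests on that one's floor, 20 mm higher, with about 1 mm of play. Origin: centre of the underside, z up out of the mouth. One to three white cups are present.
- white_cup_b: white tapered cup, 62 mm high, 66 mm across the rim, 39 across the foot, wall 2.5, inside floor 20 mm above the underside, 0.12 kg; nested in another it rests on that one's floor, 20 mm higher, with about 1 mm of play. Origin: centre of the underside, z up out of the mouth. One to three white cups are present.
- white_cup_c: white tapered cup, 62 mm high, 66 mm across the rim, 39 across the foot, wall 2.5, inside floor 20 mm above the underside, 0.12 kg; nested in another it rests on that one's floor, 20 mm higher, with about 1 mm of play. Origin: centre of the underside, z up out of the mouth. One to three white cups are present.
- hazelnut_a_center (a point): centre of a small brown nut (hazelnut), 16 mm ball; two to four are present, in the hopper at the start
- hazelnut_b_center (a point): centre of a small brown nut (hazelnut), 16 mm ball; two to four are present, in the hopper at the start
- hazelnut_c_center (a point): centre of a small brown nut (hazelnut), 16 mm ball; two to four are present, in the hopper at the start
- hazelnut_d_center (a point): centre of a small brown nut (hazelnut), 16 mm ball; two to four are present, in the hopper at the start
- soup_tin: small food tin, 57 mm across, 72 mm high, a bystander. Origin: centre of the underside.
- spice_jar: slim spice jar with a dark cap, 41 mm across, 105 mm high, the loose one behind the dispenser, a bystander. Origin: centre of the underside.
There are look-alikes about, which are no part of the job. What is shaped like the white_cup_a but blue or turquoise is not meant.

How it is judged (in metres and radians):
On the way, in this order (a step that is already met when the one before it is completed fails the run):
1. the dial is set to the green-dot slot with the hopper upright (value of joint dial between 1.451 and 1.691 rad and value of joint hopper below 0.08 rad), for 0.2 s.
2. with the dial at the green-dot slot, all hazelnuts have been tipped into the copper cup, the walnut still in the hopper (value of joint dial between 1.321 and 1.821 rad and horizontal distance between each of hazelnut_a_center, hazelnut_b_center, hazelnut_c_center, hazelnut_d_center and copper_cup below 0.032 m and z of hazelnut_a_center in the frame of copper_cup between 0.015 and 0.065 m and z of hazelnut_b_center in the frame of copper_cup between 0.015 and 0.065 m and z of hazelnut_c_center in the frame of copper_cup between 0.015 and 0.065 m and z of hazelnut_d_center in the frame of copper_cup between 0.015 and 0.065 m and distance between walnut_center and hopper_mid below 0.08 m), for 0.1 s.
3. the hopper is back upright and the dial closed (value of joint hopper below 0.08 rad and value of joint dial between -0.15 and 0.15 rad), for 0.2 s.
At the end, for the whole second after the job is handed in: hopper upright (within 0.08 rad), dial closed (within 0.15 rad of 0), the walnut in the hopper; all white cups and the copper cup nested upright (tilt under 0.12 rad) on the coaster, each within 20 mm of its centre and fully seated, the copper cup on top with all the hazelnuts in it, at rest (all of step 3 and horizontal distance between each of hazelnut_a_center, hazelnut_b_center, hazelnut_c_center, hazelnut_d_center and copper_cup below 0.032 m and z of hazelnut_a_center in the frame of copper_cup between 0.015 and 0.065 m and z of hazelnut_b_center in the frame of copper_cup between 0.015 and 0.065 m and z of hazelnut_c_center in the frame of copper_cup between 0.015 and 0.065 m and z of hazelnut_d_center in the frame of copper_cup between 0.015 and 0.065 m and distance between walnut_center and hopper_mid below 0.08 m and horizontal distance between each of copper_cup, white_cup_a, white_cup_b, white_cup_c and coaster below 0.02 m and angle between each of copper_cup, white_cup_a, white_cup_b, white_cup_c's own z axis and vertical below 0.12 rad and linear speed of each of copper_cup, white_cup_a, white_cup_b, white_cup_c below 0.03 m/s and height (world z) of copper_cup below 0.074 m and z of copper_cup in the frame of white_cup_a above 0.012 m and height (world z) of each of white_cup_a, white_cup_b, white_cup_c below 0.054 m and z of copper_cup in the frame of white_cup_b above 0.012 m and z of copper_cup in the frame of white_cup_c above 0.012 m); the robot touches nothing.
It fails at once if the hopper is tipped (over 0.6 rad) while the dial is not at the green-dot slot (within 0.25 rad) (value of joint hopper above 0.6 rad and not (value of joint dial between 1.321 and 1.821 rad)).
It fails at once if the walnut leaves the hopper (not (distance between walnut_center and hopper_mid below 0.08 m)).
It fails at once if the small tin or the spice jar is displaced by over 40 mm (distance of any of soup_tin, spice_jar from where it was at the start of the episode above 0.04 m).
Of white_cup_a, white_cup_b, white_cup_c only 1 to 3 are there at a start; the rules pass over those that are not, and their reading is None.
Of hazelnut_a, hazelnut_b, hazelnut_c, hazelnut_d only 2 to 4 are there at a start; the rules pass over those that are not, and their reading is None.
At some moment in a run one of white_cup_a, white_cup_b, white_cup_c may be knocked a few centimetres aside while the robot is not near it.
It also fails if it takes over 210 s, if anything falls off the work surface, if the arm or the gripper's body presses on something with over 40 N, if the wrist force passes 120 N, or if a joint passes its speed limit or range.

## Working session

There is one attempt and no reset: what is moved stays moved. The work goes in short steps, Python scripts to look and compute and a shell command to move; the robot and the scene stay as the last step left them, time stands still between calls to the robot, and variables do not carry over. Pictures are saved under pics/ and viewed, about 12 in all and at most 16, crops included, and the job is handed in when it is done.

```bash
mkdir -p pics; cat > h.py <<'E'
import numpy as np, cv2
from rig import env, viewer, ticket
def cam(n):
    p=viewer.camera_params(n)
    K=np.array([[p['fx'],0,p['cx']],[0,p['fy'],p['cy']],[0,0,1]],float)
    R=cv2.Rodrigues(np.array(p['rvec'],float))[0]; t=np.array(p['tvec'],float).reshape(3)
    return K,np.array(p['D'],float),R,t
def snap(n,f,crop=None,s=1):
    im,d=viewer.get_image(n); np.savez('last_%s.npz'%n,im=im,d=d)
    save(n,f,crop,s); return im,d
def save(n,f,crop=None,s=1):
    im=np.load('last_%s.npz'%n)['im']
    if crop: im=im[crop[1]:crop[3],crop[0]:crop[2]]
    cv2.imwrite('pics/'+f,cv2.resize(im[:,:,::-1],None,fx=s,fy=s,interpolation=cv2.INTER_CUBIC))
def onz(n,u,v,z):
    K,D,R,t=cam(n); x=cv2.undistortPoints(np.array([[[u,v]]],float),K,D)[0,0]
    r=R.T@np.array([x[0],x[1],1]); c=-R.T@t; return c+r*(z-c[2])/r[2]
def cloud(n):
    K,D,R,t=cam(n); d=np.load('last_%s.npz'%n)['d']; h,w=d.shape
    g=np.stack(np.meshgrid(np.arange(w),np.arange(h)),-1).reshape(-1,1,2).astype(float)
    x=cv2.undistortPoints(g,K,D).reshape(h,w,2)
    P=np.dstack([x*d[...,None],d])
    W=(P-t)@R; W[d==0]=np.nan; return W
def proj(n,X):
    K,D,R,t=cam(n); return cv2.projectPoints(np.array(X,float).reshape(-1,1,3),cv2.Rodrigues(R)[0],t,K,D)[0].reshape(-1,2)
E
python3 - <<'E'
from h import *
for n in('scene','top'):
    snap(n,n+'0.png',s=1.4); K,D,R,t=cam(n); print(n,-R.T@t)
print(env.observe())
E
```

```text
scene [0.09742374 0.91035768 1.25940323]
top [ 0.43453031 -0.00986832  1.56463586]
{'time_s': 0.1, 'q': array([-8.90525229e+01,  2.18386584e+01,  7.43777610e+01, -1.04644298e-03,
        8.38568067e+01, -1.23351179e+01]), 'qvel': array([-0.04481275, -0.11896805, -0.12216797, -0.03707437,  0.0383515 ,
       -0.06513095]), 'joint_efforts': array([ 2.15346110e-03, -4.49225342e+01, -2.31656492e+01, -2.14910988e-04,
        3.71334812e-03, -3.37874305e-06]), 'position': array([ 0.12635843, -0.53498955,  0.19387481]), 'tool_rot': array([[ 9.73248264e-01,  2.29755989e-01, -3.92899358e-05],
       [ 2.29755850e-01, -9.73247459e-01,  1.27756231e-03],
       [ 2.55288761e-04, -1.25241239e-03, -9.99999183e-01]]), 'ft_force': array([ 0.36250565, -0.15780486, -0.14729008]), 'wrist_torque': array([ 0.03836735, -0.00028808,  0.02671232]), 'grip_width': 0.08533330905937932}
```

View pics/scene0.png

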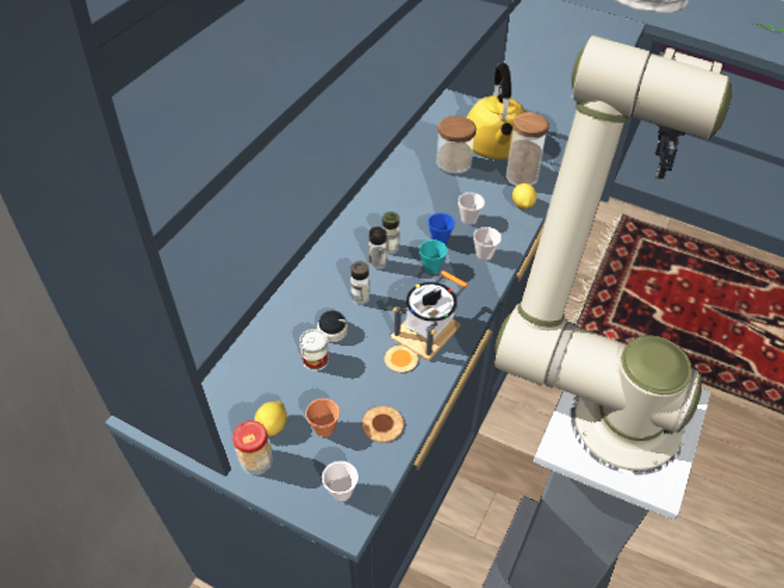

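View pics/top0.png

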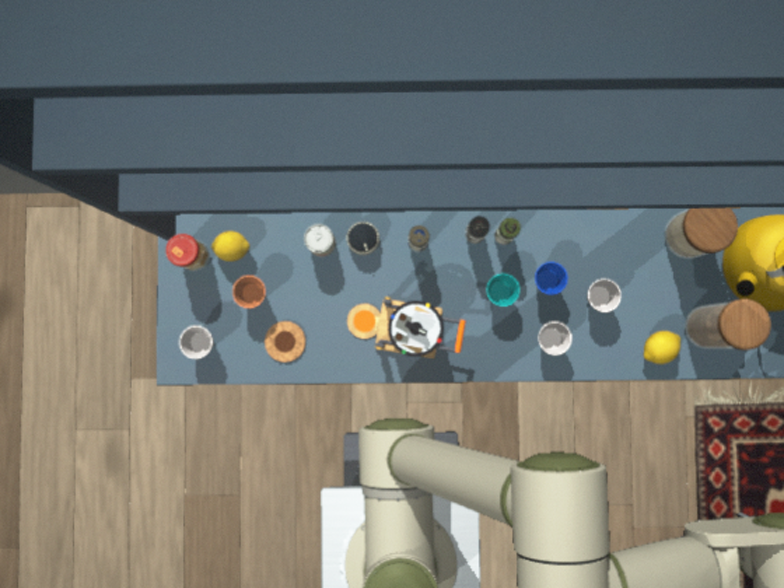

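Scene shows: copper cup candidates: only one, top (249,291). White cups are at top (196,341), (554,338), (604,295). Look-alikes are blue (551,278), turquoise (503,290); coaster at (285,341), not the pad (365,321). The dispenser is at (415,328) and pours to the left (+y).

```bash
cat > m.py <<'E'
from h import *
from scipy.optimize import least_squares
def rim(x,y,r=.05,z=(.056,.068),R=.033,n='top'):
    W=cloud(n); m=(np.hypot(W[...,0]-x,W[...,1]-y)<r)&(W[...,2]>z[0])&(W[...,2]<z[1])
    P=W[m][:,:2]
    if len(P)<8: return None
    f=least_squares(lambda c:np.hypot(P[:,0]-c[0],P[:,1]-c[1])-R+.001,P.mean(0),loss='soft_l1',f_scale=.002)
    return f.x.round(4),len(P),W[m][:,2].max().round(3)
E
python3 - <<'E'
from m import *
for k,(u,v) in dict(copper=(249,291),wA=(196,341),wB=(554,338),wC=(604,295),teal=(503,290),blue=(551,278)).items():
    p=onz('top',u/1.4,v/1.4,.062); print(k,p.round(4),rim(*p[:2]), rim(*p[:2],n='scene'))
for k,(u,v,z) in dict(coaster=(285,341,.006),pad=(365,321,.004),dial=(415,328,.0965),handle=(460,336,.09),tin=(319,238,.072),jar=(419,236,.105)).items():
    print(k,onz('top',u/1.4,v/1.4,z).round(4))
save('top','dis.png',(230,195,350,280),6)
save('scene','dis2.png',(260,180,350,260),7)
E
```

```text
copper [0.5483 0.2926 0.062 ] (array([0.547, 0.292]), 83, np.float64(0.068)) (array([0.5492, 0.2973]), 93, np.float64(0.067))
wA [0.4501 0.3976 0.062 ] (array([0.4482, 0.3971]), 96, np.float64(0.067)) (array([0.4511, 0.4028]), 104, np.float64(0.065))
wB [ 0.449  -0.3102  0.062 ] (array([ 0.4491, -0.309 ]), 89, np.float64(0.068)) (array([ 0.4518, -0.3067]), 74, np.float64(0.067))
wC [ 0.5329 -0.4114  0.062 ] (array([ 0.5321, -0.4091]), 99, np.float64(0.068)) (array([ 0.5355, -0.4059]), 61, np.float64(0.068))
teal [ 0.545  -0.2116  0.062 ] (array([ 0.545 , -0.2087]), 91, np.float64(0.068)) (array([ 0.5456, -0.2074]), 76, np.float64(0.067))
blue [ 0.5678 -0.3072  0.062 ] (array([ 0.5678, -0.3043]), 97, np.float64(0.068)) (array([ 0.5686, -0.3032]), 66, np.float64(0.067))
coaster [0.449  0.2294 0.006 ]
pad [0.4884 0.0651 0.004 ]
dial [ 0.4707 -0.0358  0.0965]
handle [ 0.4545 -0.1228  0.09  ]
tin [0.6515 0.1519 0.072 ]
jar [ 0.6483 -0.0455  0.105 ]
```

View pics/dis.png

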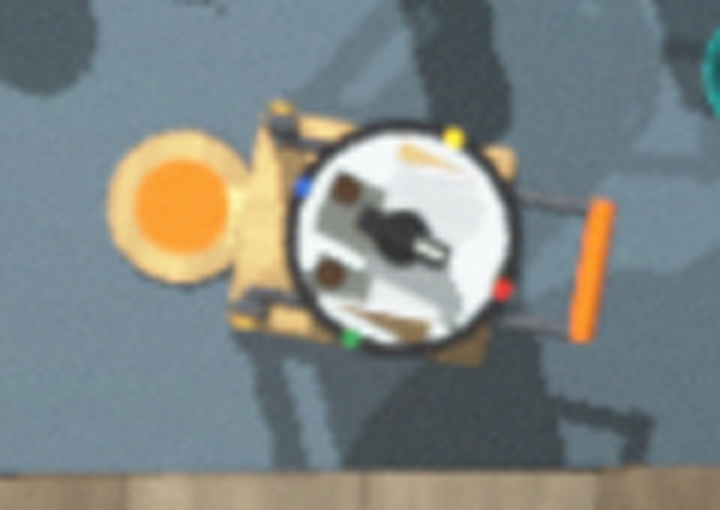

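View pics/dis2.png

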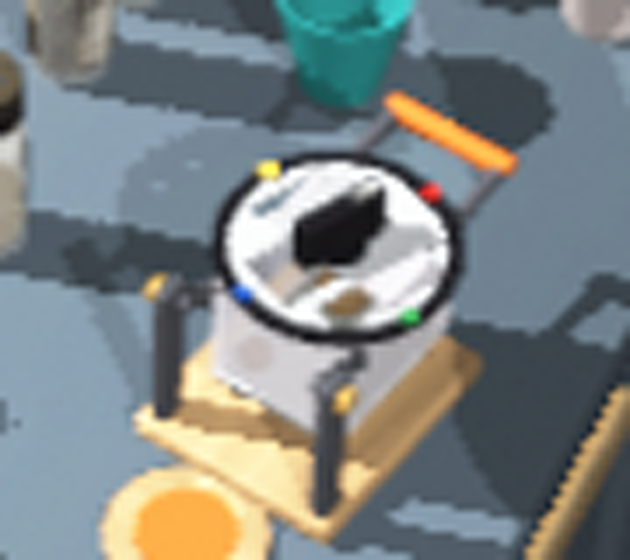

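Close crops confirm the layout: dispenser pouring left to the pad at crop (180,207), dial centre (403,238), red dot (503,290) away from the pad, green (350,338), handle from (600,205) to (583,335). Two hazelnuts show under the dial, and the walnut is in the hopper's shaded area.

```bash
python3 - <<'E'
from m import *
o=lambda u,v,z:onz('top',230+u/6,195+v/6,z)[:2]
pad=o(180,207,.004); dial=o(403,238,.0975); h1=o(600,203,.092);h2=o(583,337,.092);red=o(503,290,.0985);grn=o(350,338,.0985)
hm=(h1+h2)/2
print('pad',pad,'dial',dial,'handle',hm, np.linalg.norm(h1-h2),np.linalg.norm(pad-dial),np.linalg.norm(hm-pad),np.linalg.norm(red-dial))
a=lambda v:np.degrees(np.arctan2(v[1],v[0]))
print('axis ang',a(pad-dial),a(pad-hm),a(dial-hm),'perp handle',a(h1-h2)+90,'red',a(red-dial),'grn',a(grn-dial))
# world
for n in('top','scene'):
    W=cloud(n); m=(W[...,2]>.25)&(W[...,1]>-.5)&(W[...,1]<.6)&(W[...,0]>.4); P=W[m]; 
    if len(P): print(n,'x quant of high pts',np.percentile(P[:,0],[0.5,2,10]),'z',np.percentile(P[:,2],[1,50]))
    X=W
    g=(X[...,2]>.086)&(X[...,2]<.1)&(np.hypot(X[...,0]-hm[0],X[...,1]-hm[1])<.05)&(X[...,1]<dial[1]-.065)
    print(n,'handle pts',X[g].mean(0),g.sum())
    im=np.load('last_%s.npz'%n)['im'].astype(int)
    org=(im[...,0]>200)&(im[...,1]>90)&(im[...,1]<190)&(im[...,2]<90)
    q=org&(X[...,2]<.02)&(np.hypot(X[...,0]-pad[0],X[...,1]-pad[1])<.05); print(n,'pad spot',X[q].mean(0),q.sum())
    q=org&(X[...,2]>.07)&(np.hypot(X[...,0]-hm[0],X[...,1]-hm[1])<.05); print(n,'hnd',X[q].mean(0),q.sum())
    q=(np.hypot(X[...,0]-.449,X[...,1]-.229)<.07)&(X[...,2]<.03)&(im[...,0]>im[...,2]+35); print(n,'coaster',X[q].mean(0),q.sum())
E
```

```text
pad [0.48781107 0.06716307] dial [ 0.46964422 -0.03772018] handle [ 0.45451835 -0.12267534] 0.06088520611655849 0.10644496891196908 0.192735644827434 0.05055023138841568
axis ang 80.17328440238823 80.052963469721 79.90454088636343 perp handle 81.84376491188799 red -118.10312793338902 grn 151.39163055488856
top x quant of high pts [0.66160165 0.6621968  0.66365457] z [0.32170013 0.62896497]
top handle pts [ 0.45751016 -0.11807847  0.0949021 ] 117
top pad spot [0.48934442 0.06743397 0.00599656] 182
top hnd [ 0.4548182  -0.12055064  0.0966439 ] 81
top coaster [0.44890904 0.23016803 0.00736277] 669
scene x quant of high pts [0.66205994 0.6630272  0.66546861] z [0.27068663 0.61866635]
scene handle pts [ 0.4568859  -0.11611365  0.09308902] 86
scene pad spot [0.4909524  0.07060205 0.00392011] 127
scene hnd [ 0.45452053 -0.11688681  0.09280502] 41
scene coaster [ 0.4468641   0.23324883 -0.04526648] 642
```

```bash
python3 -m pendant '[[[28,55,0],0.1,1],[[28,55,0],0.1,1],[[28,55,0],0.1,1],[[28,55,0],0.1,1],[[28,55,0],0.1,1],[[28,55,0],0.1,1],[[28,55,0],0.1,1],[[28,55,0],0.1,1],[[28,55,0],0.1,1],[[28,55,0],0.1,1],[[28,55,0],0.1,1],[[28,55,0],0.1,1]]' 40
```

```text
time_s: 1.6
position: [0.4612, 0.1352, 0.1913]
tool_rot: [[0.107, 0.994, -0.002], [0.994, -0.107, 0.002], [0.001, -0.002, -1.0]]
ft_force: [0.4, -1.3, 0.8]
grip_width: 0.0852
```

```bash
python3 -m pendant '[[[29,53,0],-0.06,1],[[29,53,0],0,1],[[29,53,-20],0,1],[[0,0,-40],0,1],[[0,0,0],0,1],[[0,0,0],0,1]]'; python3 - <<'E'
from m import *
for n in('scene','top'):
    snap(n,n+'1.png')
save('top','g1.png',(140,160,220,240),5); save('scene','g1s.png',(190,240,290,340),5)
a=cv2.imread('pics/g1.png');b=cv2.imread('pics/g1s.png');b=cv2.resize(b,(400,400));cv2.imwrite('pics/g1b.png',np.hstack([a,b]))
print(env.observe()['position'],proj('top',[env.observe()['position'],[.548,.294,.062]]),proj('scene',[env.observe()['position'],[.548,.294,.062]]))
E
```

```text
time_s: 2.35
position: [0.5491, 0.3011, 0.1298]
tool_rot: [[0.162, 0.987, -0.003], [0.987, -0.162, 0.001], [0.001, -0.003, -1.0]]
ft_force: [0.3, 0.6, 0.2]
grip_width: 0.0857
[0.54906182 0.30086215 0.12983018] [[169.65907413 205.74865876]
 [177.36049524 207.98596817]] [[227.61145671 281.67491162]
 [230.96933512 293.79402983]]
```

View pics/g1b.png

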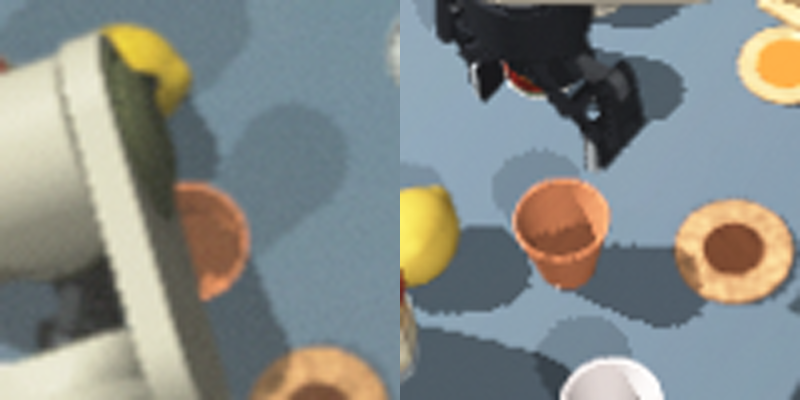

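```bash
python3 -m pendant '[[[-1,-6,-30],0,1],[[0,0,-30],0,1],[[0,0,-28],0,1],[[0,0,0],0,1],[[0,0,0],0,1]]'; python3 - <<'E'
from m import *
print(env.observe()['position'])
snap('scene','s2.png',(190,240,290,340),6)
p=env.observe()['position']; print((proj('scene',[p,p+[0,0,.013]])-[190,240])*6)
E
```

```text
time_s: 3.08
position: [0.5518, 0.2935, 0.0488]
tool_rot: [[0.166, 0.986, 0.011], [0.986, -0.166, 0.006], [0.007, 0.01, -1.0]]
ft_force: [0.5, 0.6, 0.7]
grip_width: 0.0852
[0.5518079  0.29354054 0.04877389]
[[241.12499593 334.33947759]
 [239.23379434 319.06939269]]
```

View pics/s2.png

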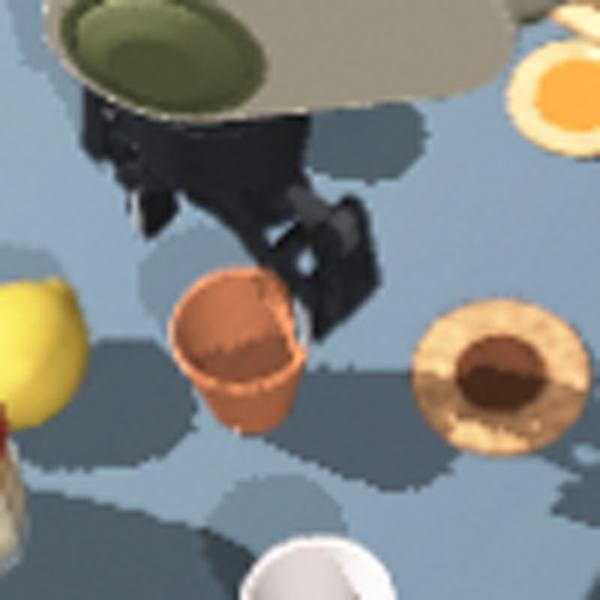

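```bash
python3 - <<'E'
from m import *
s=env.observe();p=s['position'];y=s['tool_rot'][:,1];x=s['tool_rot'][:,0]
for w in(.0425,.052): 
  for sx in(-.011,.011): print(w,sx,((proj('scene',[p+y*w+x*sx+[0,0,.013],p-y*w+x*sx+[0,0,.013]])-[190,240])*6).round())
W=cloud('scene')
for (u,v) in [(320,328),(345,300),(150,230),(160,215),(370,280),(220,155)]:
  print(u,v,W[240+v//6,190+u//6].round(3))
print(rim(.548,.294,n='scene',z=(.056,.064)))
E
```

```text
0.0425 -0.011 [[184. 255.]
 [327. 352.]]
0.0425 0.011 [[152. 287.]
 [296. 385.]]
0.052 -0.011 [[168. 244.]
 [344. 363.]]
0.052 0.011 [[137. 276.]
 [313. 396.]]
320 328 [0.499 0.309 0.118]
345 300 [0.481 0.316 0.159]
150 230 [0.596 0.292 0.102]
160 215 [0.595 0.287 0.112]
370 280 [0.48  0.298 0.155]
220 155 [0.529 0.326 0.249]
(array([0.5484, 0.2962]), 76, np.float64(0.064))
```

```bash
python3 - <<'E'
from m import *
W=cloud('scene'); im=np.load('last_scene.npz')['im']
for v in range(270,300,2):
  print(v,[(u,int(im[v,u].mean()),tuple((W[v,u]*1000).round())) for u in (212,214,216,240,242,244,246,248)][::1] if v in(272,276,280) else [(u,int(im[v,u].mean()),tuple((W[v,u]*1000).round().astype(int).tolist())) for u in (240,242,244,246)])
print(env.observe()['position'],env.observe()['q'])
E
```

```text
270 [(240, 35, (512, 294, 199)), (242, 162, (585, 174, -2)), (244, 165, (580, 172, -2)), (246, 164, (575, 168, -3))]
272 [(212, 149, (np.float64(599.0), np.float64(297.0), np.float64(136.0))), (214, 32, (np.float64(595.0), np.float64(293.0), np.float64(134.0))), (216, 26, (np.float64(593.0), np.float64(287.0), np.float64(126.0))), (240, 71, (np.float64(509.0), np.float64(298.0), np.float64(198.0))), (242, 101, (np.float64(504.0), np.float64(297.0), np.float64(200.0))), (244, 161, (np.float64(575.0), np.float64(179.0), np.float64(0.0))), (246, 154, (np.float64(570.0), np.float64(177.0), np.float64(2.0))), (248, 101, (np.float64(490.0), np.float64(292.0), np.float64(203.0)))]
274 [(240, 69, (506, 305, 200)), (242, 70, (502, 302, 198)), (244, 70, (497, 300, 199)), (246, 48, (491, 300, 203))]
276 [(212, 179, (np.float64(600.0), np.float64(298.0), np.float64(118.0))), (214, 35, (np.float64(596.0), np.float64(295.0), np.float64(117.0))), (216, 26, (np.float64(594.0), np.float64(288.0), np.float64(109.0))), (240, 60, (np.float64(505.0), np.float64(306.0), np.float64(193.0))), (242, 62, (np.
[... 1522 characters left out ...]
 160))]
292 [(240, 158, (505, 313, 130)), (242, 30, (501, 310, 128)), (244, 36, (-9223372036854775808, -9223372036854775808, -9223372036854775808)), (246, 37, (484, 317, 150))]
294 [(240, 167, (505, 314, 120)), (242, 31, (500, 311, 120)), (244, 37, (498, 306, 114)), (246, 124, (497, 298, 104))]
296 [(240, 192, (506, 313, 109)), (242, 73, (502, 310, 108)), (244, 129, (495, 311, 114)), (246, 162, (531, 247, -3))]
298 [(240, 166, (528, 282, 39)), (242, 163, (537, 258, -3)), (244, 162, (532, 257, -1)), (246, 162, (527, 254, -2))]
[0.55175639 0.29353108 0.04870049] [17.11988525 36.30091353 74.30721742  0.1260427  68.68349738 26.61402769]<stdin>:4: RuntimeWarning: invalid value encountered in cast
```

```bash
python3 -m pendant '[[[-3,1,-18],0,1],[[0,0,-17],0,1],[[0,0,0],0,1],[[0,0,0],0,1]]'; python3 - <<'E'
from m import *
snap('scene','s3.png',(190,240,290,340),6)
W=cloud('scene'); im=np.load('last_scene.npz')['im'].mean(2)
m=(im<75)&(W[...,2]>.03)&(W[...,2]<.3)&(abs(W[...,0]-.55)<.12)&(abs(W[...,1]-.3)<.05)
P=W[m]
for a,b in((.47,.53),(.57,.63)):
  Q=P[(P[:,0]>a)&(P[:,0]<b)]; print(len(Q),np.percentile(Q,[0,2,50],axis=0).round(3))
E
```

```text
time_s: 3.62
position: [0.5512, 0.2951, 0.0171]
tool_rot: [[0.166, 0.986, 0.018], [0.986, -0.166, 0.008], [0.011, 0.017, -1.0]]
ft_force: [-0.3, 0.4, 0.9]
grip_width: 0.0854
513 [[0.476 0.282 0.074]
 [0.478 0.293 0.09 ]
 [0.51  0.312 0.163]]
133 [[0.571 0.278 0.066]
 [0.572 0.279 0.069]
 [0.602 0.296 0.123]]
```

View pics/s3.png

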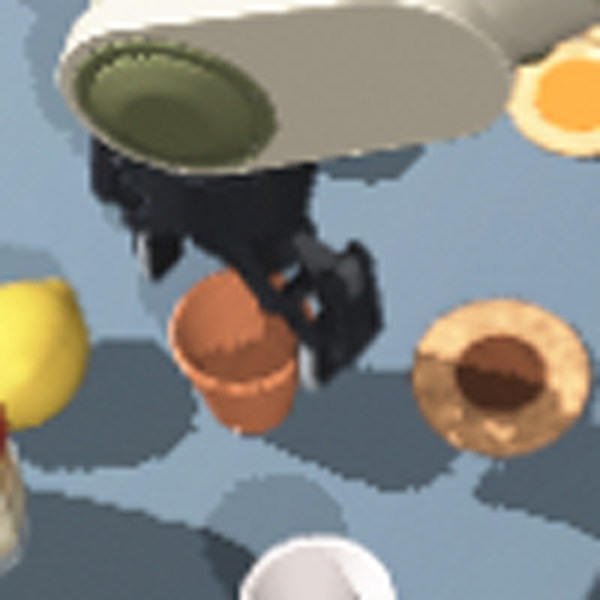

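```bash
python3 -m pendant '[[[-4,0,-13],0,1],[[0,0,0],0,1],[[0,0,0],0,-1],[[0,0,0],0,-1],[[0,0,0],0,-1],[[0,0,0],0,-1]]' 30
```

```text
time_s: 4.42
position: [0.5472, 0.2954, 0.0044]
tool_rot: [[0.166, 0.986, 0.02], [0.986, -0.166, 0.008], [0.012, 0.018, -1.0]]
ft_force: [-0.3, -0.9, -1.1]
grip_width: 0.0631
```

```bash
python3 -m pendant '[[[0,0,0],0,-1],[[0,0,20],0,-1],[[0,0,20],0,-1],[[0,0,0],0,-1]]' 30; python3 - <<'E'
from m import *
snap('scene','s4.png',(190,240,290,340),6)
E
```

```text
time_s: 4.92
position: [0.5466, 0.295, 0.044]
tool_rot: [[0.166, 0.986, 0.017], [0.986, -0.166, 0.008], [0.01, 0.016, -1.0]]
ft_force: [-0.0, -0.5, -2.1]
grip_width: 0.063
```

View pics/s4.png

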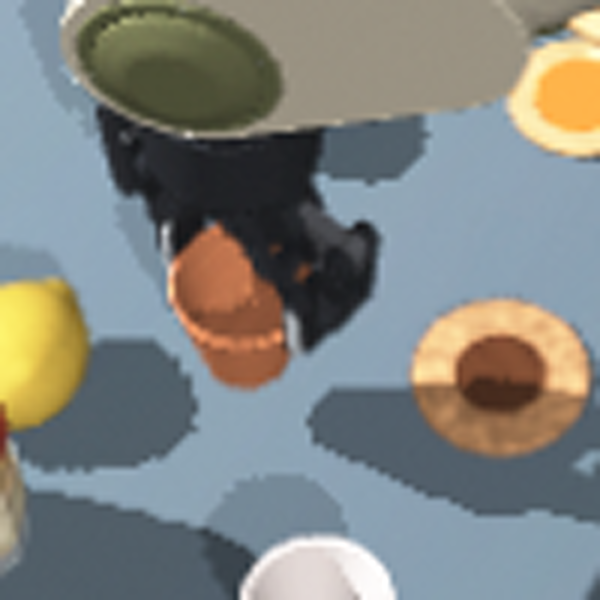

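```bash
python3 -m pendant '[[[-10,-40,10],0,-1],[[-14,-55,0],0,-1],[[-14,-55,0],0,-1],[[-12,-50,0],0,-1],[[0,0,0],0,-1],[[0,0,0],0,-1]]'
```

```text
time_s: 5.72
position: [0.4913, 0.0895, 0.047]
tool_rot: [[0.165, 0.986, 0.008], [0.986, -0.165, 0.006], [0.008, 0.006, -1.0]]
ft_force: [0.0, 0.1, -1.7]
grip_width: 0.0632
```

```bash
python3 -m pendant '[[[-2,-21,0],0,-1],[[0,0,0],0,-1],[[0,0,-20],0,-1],[[0,0,-12],0,-1],[[0,0,0],0,-1]]'; python3 - <<'E'
from m import *
snap('scene','s5.png',(230,200,330,300),6)
E
```

```text
time_s: 6.35
position: [0.4899, 0.0731, 0.0128]
tool_rot: [[0.159, 0.987, 0.007], [0.987, -0.159, 0.007], [0.008, 0.006, -1.0]]
ft_force: [-0.0, 0.4, -1.6]
grip_width: 0.0628
```

View pics/s5.png

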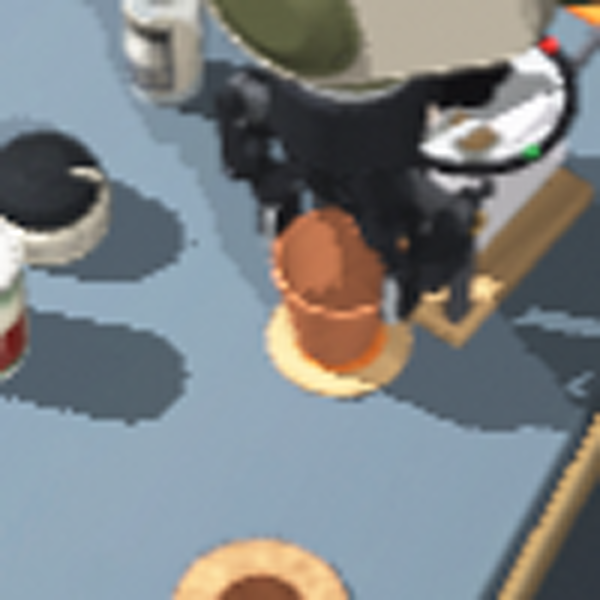

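```bash
python3 -m pendant '[[[-1,-5,0],0,-1],[[0,0,-4],0,-1],[[0,0,0],0,-1],[[0,0,0],0,0.9],[[0,0,0],0,1],[[0,0,0],0,1],[[0,0,30],0,1],[[0,0,60],0,1],[[0,0,55],0,1],[[0,0,0],0,1]]'; python3 - <<'E'
from m import *
snap('scene','s6.png',(230,200,330,300),6); snap('top','t6.png')
print(rim(.489,.068,n='scene',z=(.06,.07)),rim(.489,.068,n='top',z=(.06,.071)))
E
```

```text
time_s: 7.65
position: [0.4896, 0.0678, 0.1601]
tool_rot: [[0.159, 0.987, 0.011], [0.987, -0.159, 0.007], [0.009, 0.01, -1.0]]
ft_force: [0.3, 0.1, -1.1]
grip_width: 0.085
(array([0.4915, 0.0696]), 84, np.float64(0.069)) None
```

```bash
python3 -m pendant '[[[-5,-30,0],-0.11,0.5],[[-6,-36,0],-0.11,0],[[-6,-36,0],-0.11,-0.2],[[0,0,0],0,-0.2],[[0,0,-20],0,-0.2],[[0,0,-15],0,-0.2],[[0,0,0],0,-0.2]]'; python3 - <<'E'
from m import *
snap('scene','s7.png',(250,170,350,270),6)
W=cloud('scene')
for z in (.09,.1,.11,.12,.13,.14,.15,.16,.17):
  m=(W[...,2]>z)&(W[...,2]<z+.01)&(np.hypot(W[...,0]-.471,W[...,1]+.035)<.045); print(z,m.sum(),W[m].mean(0).round(3) if m.sum() else '')
E
```

```text
time_s: 8.62
position: [0.4655, -0.0339, 0.1108]
tool_rot: [[0.477, 0.879, -0.012], [0.879, -0.477, 0.014], [0.006, -0.017, -1.0]]
ft_force: [-0.0, -0.2, -0.0]
grip_width: 0.0341
0.09 265 [ 0.47  -0.035  0.096]
0.1 52 [ 0.466 -0.035  0.103]
0.11 34 [ 0.471 -0.028  0.115]
0.12 30 [ 0.474 -0.027  0.123]
0.13 0 
0.14 3 [ 0.471 -0.039  0.148]
0.15 26 [ 0.468 -0.032  0.156]
0.16 36 [ 0.463 -0.029  0.165]
0.17 34 [ 0.468 -0.03   0.175]
```

View pics/s7.png

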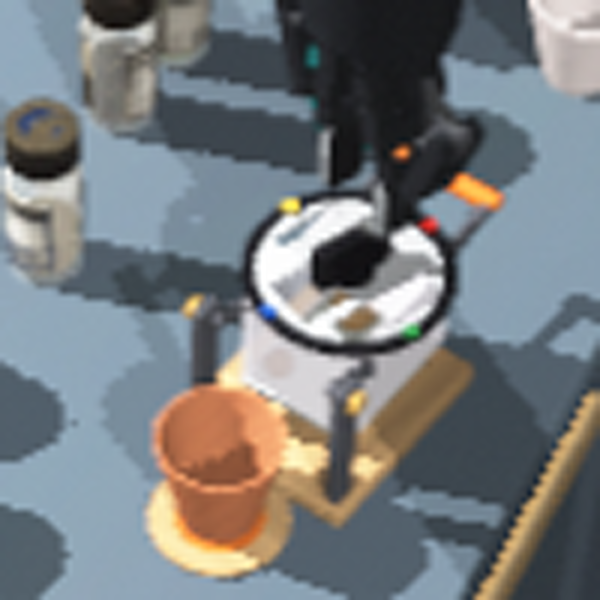

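```bash
python3 -m pendant '[[[6,-1,0],0,-0.2],[[0,0,-20],0,-0.2],[[0,0,-22],0,-0.2],[[0,0,-3],0,-0.2],[[0,0,0],0,-0.2]]'; python3 - <<'E'
from m import *
print(env.observe()['position'])
snap('scene','s8.png',(270,170,340,240),8)
E
```

```text
time_s: 9.3
position: [0.4752, -0.0349, 0.0679]
tool_rot: [[0.475, 0.88, -0.006], [0.88, -0.475, 0.012], [0.008, -0.011, -1.0]]
ft_force: [0.4, -0.6, 0.2]
grip_width: 0.0341
[ 0.47521461 -0.03488595  0.06788009]
```

View pics/s8.png

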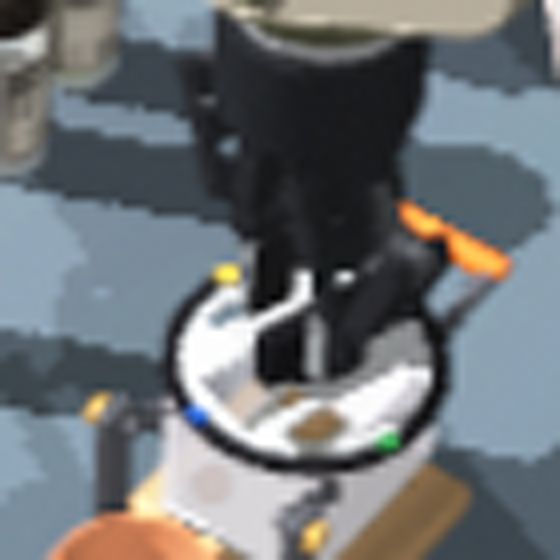

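The fingers straddle the bar (crop 310,330), with the tips close above the dial face. Closing.

```bash
python3 -m pendant '[[[-4,0,-2],0,-0.2],[[0,0,0],0,-1],[[0,0,0],0,-1],[[0,0,0],0,-1],[[0,0,0],0,-1]]' 40
```

```text
time_s: 9.98
position: [0.4712, -0.0348, 0.0673]
tool_rot: [[0.474, 0.88, -0.004], [0.88, -0.474, 0.011], [0.008, -0.008, -1.0]]
ft_force: [-0.3, 0.2, -1.4]
grip_width: 0.0112
```

```bash
python3 -m pendant '[[[0,0,0],-0.16,-1],[[0,0,0],-0.16,-1],[[0,0,0],-0.16,-1],[[0,0,0],-0.16,-1],[[0,0,0],-0.16,-1],[[0,0,0],-0.16,-1],[[0,0,0],-0.16,-1],[[0,0,0],0,-1]]'; python3 -c "
from h import *
s=env.observe();y=s['tool_rot'][:,1];print(np.degrees(np.arctan2(y[1],y[0])),s['position'],s['wrist_torque'])"
```

```text
time_s: 10.98
position: [0.4711, -0.0339, 0.0673]
tool_rot: [[0.997, -0.077, 0.009], [-0.077, -0.997, 0.009], [0.008, -0.01, -1.0]]
ft_force: [-0.7, 0.5, -0.5]
grip_width: 0.011
-94.42887556973785 [ 0.47114061 -0.03390199  0.06731559] [-0.09806556  0.18977595 -0.03666153]
```

```bash
python3 -m pendant '[[[0,0,0],-0.1,-1],[[0,0,0],0,-1],[[0,0,0],0,-0.2],[[0,0,0],0,-0.2],[[0,0,35],0,-0.2],[[0,0,35],0,0],[[-8,-44,0],0,0],[[-8,-44,0],0,0],[[0,0,0],0,0]]'; python3 - <<'E'
from m import *
s=env.observe();y=s['tool_rot'][:,1];print(np.degrees(np.arctan2(y[1],y[0])),s['position'])
snap('scene','s9.png'); snap('top','t9.png')
im=np.load('last_scene.npz')['im'].astype(int); X=cloud('scene')
org=(im[...,0]>200)&(im[...,1]>90)&(im[...,1]<190)&(im[...,2]<90)
q=org&(X[...,2]>.07)&(np.hypot(X[...,0]-.455,X[...,1]+.121)<.05); print(X[q].mean(0),q.sum())
a=cv2.imread('pics/s9.png')[160:260,270:370];b=cv2.imread('pics/t9.png')[190:290,230:330]
cv2.imwrite('pics/c9.png',cv2.resize(np.hstack([a,b]),None,fx=4,fy=4,interpolation=cv2.INTER_CUBIC))
E
```

```text
time_s: 12.1
position: [0.4556, -0.1248, 0.1402]
tool_rot: [[0.987, -0.157, 0.012], [-0.158, -0.987, 0.007], [0.011, -0.008, -1.0]]
ft_force: [0.0, 0.3, -0.1]
grip_width: 0.0428
-99.05751098769477 [ 0.45558334 -0.12482565  0.14022785]
[ 0.45703507 -0.11630346  0.09343155] 59
```

View pics/c9.png

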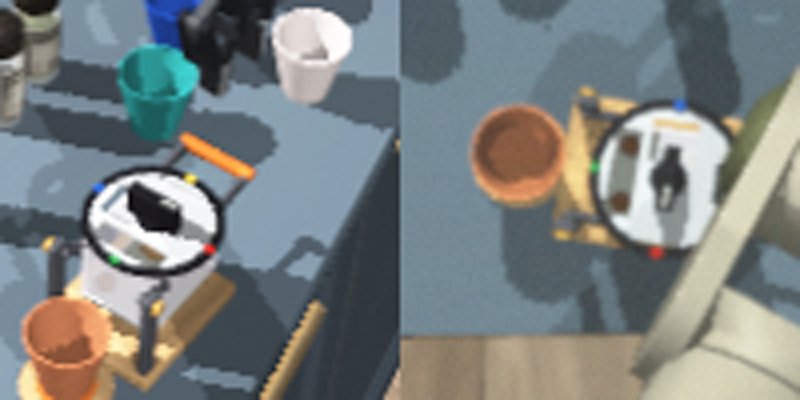

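Green dot (crop 595,168) now faces the pad; the cup stands centred on it. Down to the handle.

```bash
python3 -m pendant '[[[0,4,-40],0,0],[[0,0,-40],0,0],[[0,0,-25],0,0],[[0,0,0],0,0],[[0,0,0],0,-1],[[0,0,0],0,-1],[[0,0,0],0,-1],[[0,0,0],0,-1]]' 25; python3 - <<'E'
from m import *
s=env.observe();y=s['tool_rot'][:,1];print(np.degrees(np.arctan2(y[1],y[0])),s['position'],s['grip_width'])
E
```

```text
time_s: 13.2
position: [0.4563, -0.1201, 0.0361]
tool_rot: [[0.989, -0.145, 0.013], [-0.145, -0.989, -0.006], [0.013, 0.004, -1.0]]
ft_force: [-0.3, -0.6, -1.7]
grip_width: 0.011
-98.32632913708736 [ 0.45625411 -0.12011532  0.03606896] 0.010983224459564095
```

```bash
python3 -m pendant '[[[0,2,22],0,-1],[[1,5,22],0,-1],[[1,8,21],0,-1],[[2,11,20],0,-1],[[0,0,0],0,-1]]'
```

```text
time_s: 13.82
position: [0.4614, -0.0922, 0.1251]
tool_rot: [[0.989, -0.144, 0.017], [-0.144, -0.99, -0.006], [0.017, 0.004, -1.0]]
ft_force: [0.0, -1.0, -2.0]
grip_width: 0.0112
```

```bash
python3 -m pendant '[[[3,16,18],0,-1],[[3,17,14],0,-1],[[3,19,12],0,-1],[[3,20,9],0,-1],[[0,0,0],0,-1]]'
```

```text
time_s: 14.45
position: [0.474, -0.0243, 0.1814]
tool_rot: [[0.989, -0.145, 0.02], [-0.144, -0.989, -0.02], [0.022, 0.017, -1.0]]
ft_force: [-1.5, -1.1, -0.7]
grip_width: 0.0108
```

```bash
python3 -m pendant '[[[3,20,3],0,-1],[[4,22,2],0,-1],[[4,22,0],0,-1],[[0,0,0],0,-1]]'
```

```text
time_s: 14.95
position: [0.4852, 0.0356, 0.1893]
tool_rot: [[0.989, -0.146, 0.023], [-0.146, -0.989, -0.028], [0.027, 0.024, -0.999]]
ft_force: [-2.3, -0.6, 6.3]
grip_width: 0.0112
```

```bash
python3 -m pendant '[[[4,24,-5],0,-1],[[4,21,-7],0,-1],[[3,19,-10],0,-1],[[0,0,0],0,-1]]'
```

```text
time_s: 15.45
position: [0.4967, 0.0983, 0.1683]
tool_rot: [[0.989, -0.147, 0.025], [-0.147, -0.989, -0.027], [0.029, 0.023, -0.999]]
ft_force: [-1.2, 3.4, 4.1]
grip_width: 0.0112
```

```bash
python3 -m pendant '[[[1,5,-3],0,-1],[[0,0,0],0,-1],[[0,0,0],0,-1],[[0,0,0],0,-1],[[0,0,0],0,-1],[[0,0,0],0,-1],[[0,0,0],0,-1],[[0,0,0],0,-1]]'; python3 - <<'E'
from m import *
snap('scene','s10.png',(250,170,330,270),6)
E
```

```text
time_s: 16.45
position: [0.4973, 0.101, 0.1669]
tool_rot: [[0.988, -0.149, 0.026], [-0.149, -0.989, -0.015], [0.028, 0.011, -1.0]]
ft_force: [-2.2, 5.6, 5.9]
grip_width: 0.0112
```

View pics/s10.png

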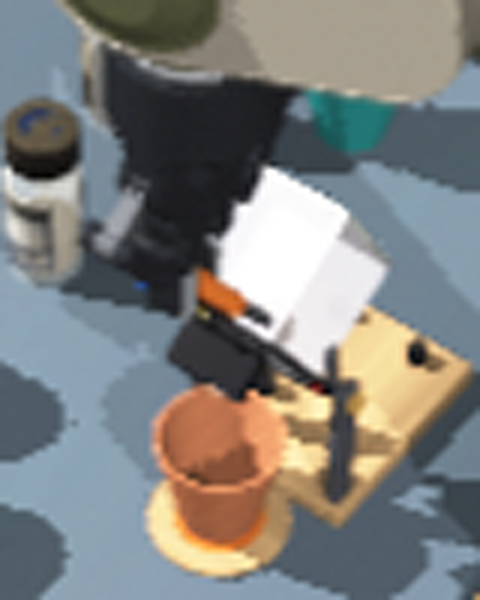

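```bash
python3 -m pendant '[[[-3,-20,10],0,-1],[[-4,-21,7],0,-1],[[-4,-22,3],0,-1],[[-4,-22,0],0,-1],[[-4,-22,-3],0,-1],[[-4,-21,-6],0,-1],[[0,0,0],0,-1],[[0,0,0],0,-1]]'
```

```text
time_s: 17.5
position: [0.4727, -0.0344, 0.1764]
tool_rot: [[0.988, -0.152, 0.027], [-0.152, -0.988, -0.005], [0.027, 0.001, -1.0]]
ft_force: [0.6, -0.1, -1.0]
grip_width: 0.011
```

```bash
python3 - <<'E'
from m import *
im,d=snap('scene','s11.png'); W=cloud('scene')
q=(np.hypot(W[...,0]-.489,W[...,1]-.068)<.04)&(W[...,2]<.1)
Z=np.where(q,(W[...,2]*1000),-1)
v,u=np.where(q); print(u.min(),u.max(),v.min(),v.max())
for vv in range(v.min(),v.min()+22): print(vv,' '.join('%3d/%3d'%(Z[vv,uu],im[vv,uu,0]) for uu in range(u.min(),u.max()+1)))
E
```

```text
274 300 234 268
234  -1/120  -1/119  -1/119  -1/119  -1/119  -1/119  -1/118  -1/120  -1/140  -1/163  66/180  67/212  67/238  60/252  68/253  67/252  -1/250  -1/245  -1/206  -1/ 38  -1/ 36  -1/ 62  -1/129  -1/174  -1/213  -1/249  -1/253
235  -1/121  -1/121  -1/120  -1/120  -1/120  -1/137  -1/178  68/210  64/211  68/187  64/193  60/201  64/208  65/217  63/218  66/227  61/241  64/249  61/239  -1/ 49  -1/ 28  -1/ 68  -1/124  -1/143  -1/149  -1/215  -1/250
236  -1/120  -1/120  -1/120  -1/120  -1/158  66/214  67/217  60/194  65/195  58/191  64/196  61/196  52/195  57/196  62/202  56/212  57/227  62/233  64/240  68/242  67/224  -1/208  -1/143  -1/143  -1/140  -1/201  -1/245
237  -1/120  -1/120  -1/119  -1/158  64/205  65/201  65/190  60/187  59/191  61/196  57/195  47/196  58/193  55/191  55/199  55/218  61/227  53/231  60/235  63/242  58/248  65/252  -1/250  -1/241  -1/239  -1/241  -1/245
238  -1/119  -1/119  -1/158  66/204  63/192  58/180  58/183  60/188  52/195  53/194  52/195  54/195  50/191  47/190  52/193  51/206  55/227  50/232  60/234  58/238  57/245  63/251  66/251  -1/244  -1/244 
[... 3055 characters left out ...]
   4/167   6/165   6/161  10/159  10/173
253  -1/151   2/227   4/253   3/251   7/241  28/211  35/169  44/160  47/155  45/153  49/154  53/155  53/156  54/161  54/165  52/164  50/160  41/159  47/153  34/149  26/157   5/171   9/171   7/155  -1/120   0/129  -1/150
254  -1/180   3/245   6/252   3/251   2/242   7/216  29/171  36/163  38/157  41/152  48/152  42/156  49/160  46/165  49/164  43/160  44/159  43/155  39/150  30/149   6/162   4/171   0/170   7/162   4/127  -1/ 91  -1/108
255  -1/217   4/252   1/251   5/251   0/250   3/236  20/174  29/162  32/153  40/153  34/155  39/159  39/162  38/162  40/160  37/159  37/157  33/156  32/148  15/161   4/177   5/167   6/170   4/164   4/129  -1/ 84  -1/ 85
```

```bash
python3 -m pendant '[[[4,22,4],0,-1],[[4,22,3],0,-1],[[4,22,0],0,-1],[[4,22,-3],0,-1],[[4,22,-7],0,-1],[[3,20,-9],0,-1],[[1,5,-4],0,-1],[[0,0,0],0,-1],[[0,0,0],0,-1],[[0,0,0],0,-1],[[0,0,0],0,-1],[[0,0,0],0,-1]]'; python3 - <<'E'
from m import *
im,d=snap('scene','s12.png'); print(im[240:251,275:297,0])
E
```

```text
time_s: 19.05
position: [0.4977, 0.1001, 0.1688]
tool_rot: [[0.988, -0.149, 0.037], [-0.148, -0.989, -0.022], [0.039, 0.016, -0.999]]
ft_force: [0.5, 0.0, 1.5]
grip_width: 0.0107
[[184 229 180 167 175 183 186 190 192 191 193 192 189 186 180 201 233 237
  239 241 242 239]
 [172 211 156 166 174 180 185 188 192 193 193 191 188 182 180 203 234 237
  238 240 243 249]
 [175 212 151 164 174 180 184 188 193 193 193 190 186 187 181 202 232 237
  241 243 242 248]
 [172 208 147 161 172 179 185 190 192 192 191 189 190 186 176 173 211 241
  242 240 243 249]
 [197 233 140 159 171 178 187 191 192 191 192 191 188 181 164 139 145 198
  237 240 243 245]
 [175 217 160 155 167 179 185 189 190 190 194 195 177 139 140 133 131 185
  237 240 238 245]
 [131 192 214 149 164 176 181 182 182 167 159 168 139 136 140 132 127 185
  238 242 247 247]
 [118 194 236 182 162 182 178 154 168 139 137 137 135 136 137 136 132 170
  231 244 245 241]
 [118 141 205 228 178 142 133 124 139 135 132 134 136 136 135 135 134 133
  202 248 237 167]
 [117 118 151 198 230 228 110  89 102 123 134 136 136 134 135 134 134 172
  220 208 172 180]
 [131 167 224 211 174 186 223 213 119 106 136 137 137 135 146 186 224 227
  195 153 152 177]]
```

```bash
python3 -m pendant '[[[-3,-19,7],0,-1],[[-4,-21,7],0,-1],[[-4,-22,3],0,-1],[[-4,-22,0],0,-1],[[-4,-22,-3],0,-1],[[-4,-21,-6],0,-1],[[-3,-20,-10],0,-1],[[-3,-18,-12],0,-1],[[0,0,0],0,-1]]'; python3 - <<'E'
from h import *
p=env.observe()['position']; dy=(p[0]-.4563)*.172+(p[1]+.1201)*.985; z=p[2]-.036
t=np.arctan2(z,.150-dy); print('theta',t,'r',np.hypot(z,.15-dy))
for a in np.arange(t-.15,-.1,-.15):
    d=.15*(1-np.cos(a))-dy; print(round(a,2),(1000*np.array([.172*d,.985*d,.15*np.sin(a)-z])).round(1)); dy+=d; z=.15*np.sin(a)
E
```

```text
time_s: 20.23
position: [0.4679, -0.065, 0.1573]
tool_rot: [[0.988, -0.148, 0.042], [-0.147, -0.989, -0.011], [0.043, 0.005, -0.999]]
ft_force: [2.6, -1.3, -2.8]
grip_width: 0.011
theta 0.9126145089348949 r 0.15327638273945293
0.76 [ -2.5 -14.5 -17.6]
0.61 [ -2.5 -14.1 -17.4]
0.46 [ -2.  -11.3 -19.3]
0.31 [ -1.5  -8.4 -20.8]
0.16 [ -0.9  -5.2 -21.8]
0.01 [ -0.3  -1.9 -22.4]
```

```bash
python3 -m pendant '[[[-2,-14,-17],0,-1],[[-2,-14,-17],0,-1],[[-2,-11,-19],0,-1],[[-1,-8,-20],0,-1],[[-1,-5,-21],0,-1],[[0,-2,-18],0,-1],[[0,0,0],0,-1]]'
```

```text
time_s: 21.1
position: [0.4578, -0.1204, 0.0454]
tool_rot: [[0.988, -0.147, 0.039], [-0.146, -0.989, -0.015], [0.04, 0.009, -0.999]]
ft_force: [0.7, -4.2, -2.1]
grip_width: 0.0107
```

```bash
python3 -m pendant '[[[0,0,0],0,0],[[0,0,0],0,0],[[0,0,0],0,0],[[0,0,35],0,0],[[0,0,35],0,0],[[0,0,35],0,0],[[0,0,0],0,0],[[0,0,0],0,0],[[0,0,0],0,0]]'; python3 - <<'E'
from m import *
print(env.observe()['position'])
snap('scene','s13.png'); snap('top','t13.png')
a=cv2.imread('pics/s13.png')[170:270,250:350];b=cv2.imread('pics/t13.png')[190:290,230:330]
cv2.imwrite('pics/c13.png',cv2.resize(np.hstack([a,b]),None,fx=4,fy=4,interpolation=cv2.INTER_CUBIC))
E
```

```text
time_s: 22.22
position: [0.4568, -0.1176, 0.1548]
tool_rot: [[0.989, -0.143, 0.037], [-0.143, -0.99, -0.013], [0.039, 0.008, -0.999]]
ft_force: [-1.1, 0.1, -0.1]
grip_width: 0.0424
[ 0.45676387 -0.11760564  0.15480306]
```

View pics/c13.png

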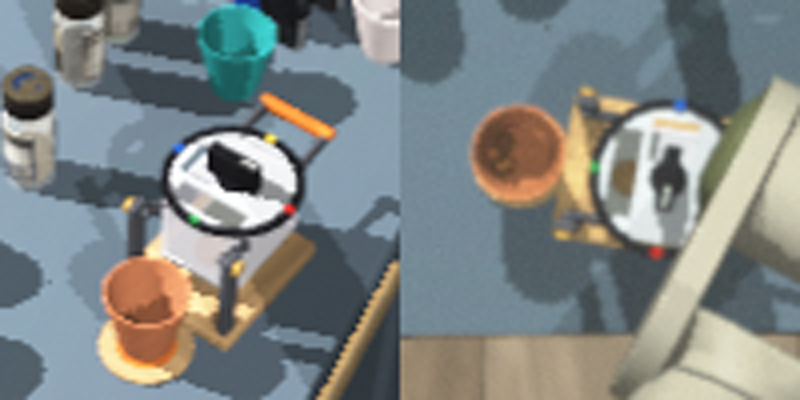

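```bash
python3 - <<'E'
from m import *
for f,(u0,u1,v0,v1) in (('t9.png',(280,292,222,246)),('t13.png',(280,292,222,246))):
    a=cv2.imread('pics/'+f)[:,:,::-1]
    print(f); 
    for v in range(v0,v1): print(v,' '.join('%3d,%3d'%(a[v,u,0],a[v,u,2]) for u in range(u0,u1)))
a=cv2.imread('pics/t13.png')[:,:,::-1]; W=cloud('top')
print('cup R');
for v in range(215,243): print(v,' '.join('%3d'%a[v,u,0] for u in range(246,273)),'|',' '.join('%3d'%(1000*W[v,u,2]) if W[v,u,2]==W[v,u,2] else '  .' for u in range(246,273)))
E
```

```text
t9.png
222 117, 75  94, 70  68, 65  62, 66  93, 94 120,121 148,152 170,172 178,182 195,204 218,224 234,240
223 110, 73  74, 67  74, 77  95, 98 118,118 127,125 124,117 126,121 126,121 142,141 173,175 224,231
224  85, 69  70, 72 119,124 148,153 140,138 114,104  97, 73  91, 63  92, 69 115,105 177,181 227,233
225  72, 66  91, 94 175,181 197,199 154,148 105, 88  94, 59  90, 53  86, 50 111, 96 192,194 229,235
226  74, 75 129,135 212,220 214,216 152,145 101, 78  93, 54  92, 53  92, 50 108, 86 198,200 230,235
227  89, 94 179,187 229,234 196,201 135,130 103, 83  91, 57  92, 55  90, 53 117,100 210,215 227,232
228 129,136 212,220 229,234 185,191 136,135 118,110 103, 85  98, 72  99, 76 139,131 221,226 226,232
229 173,177 227,233 222,226 175,177 137,135 130,127 127,119 118,108 117,108 160,160 223,228 225,230
230 193,196 233,236 207,212 151,150 136,132 131,130 134,128 130,129 138,137 187,190 229,233 233,238
231 209,219 234,240 203,207 147,145 133,132 133,132 136,135 133,132 145,142 199,205 233,239 239,244
232 210,220 233,239 189,196 141,138 134,132 134,131 134,133 135,132 146,144 205,213 237,242 2
[... 9236 characters left out ...]
 4   4  10   8   3  14  11  23  21
240 117 118 115 117 118 116 110 117 131 145 161 161 169 173 172 167 162 147 138 133 112  93  95 129 150 154 155 |  -1   1   2   2   0   0   6   8  -1   6   1  11   4   9   5   3   2  -8  12   3   0  -1   0  13  18  17  13
241 116 116 119 118 112 117 113 106 101 106 116 131 141 148 141 137 137 123 106  93  89  85  98 134 148 146 142 |  -4  -3   4   0   8   0   0   0  11   1   9   7   2   5   7   6   1   1   3   1  -4   4  10  15  12  16  21
242 115 116 114 116 116 118 118 117 115 101  89  89  90  94  92  89  88  84  87  82  82  85 106 129 136 136 123 |  -2   7  -1   1   6   1  -3   3   4   7  -5  -1  -1   6   5   2   5   5   1   5  -2   8  15  11   9  11  13
```

```bash
python3 - <<'E'
from m import *
s0=cv2.resize(cv2.imread('pics/scene0.png'),(560,420),interpolation=cv2.INTER_AREA)
P=[]
for a in (s0,cv2.imread('pics/s9.png'),cv2.imread('pics/s13.png')): P.append(a[195:265,275:335])
P=[cv2.resize(p,None,fx=4.3,fy=4.3,interpolation=cv2.INTER_CUBIC) for p in P]
b=cv2.imread('pics/t13.png')[210:245,240:280]; c=cv2.imread('pics/t9.png')[210:245,240:280]
d=cv2.imread('pics/s12.png')[195:230,280:320]
q=[cv2.resize(x,(258,226),interpolation=cv2.INTER_CUBIC) for x in (c,b,d)]
cv2.imwrite('pics/cmp.png',np.vstack([np.hstack(P),np.hstack(q)]))
E
```

```text
(no output)
```

View pics/cmp.png

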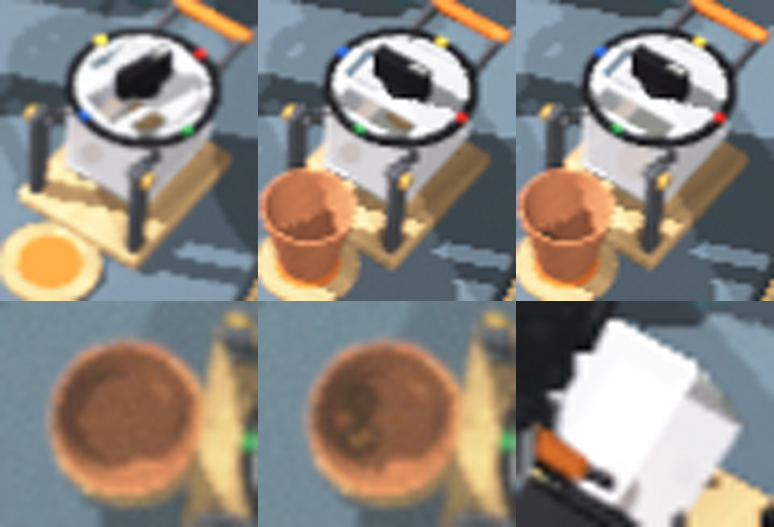

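```bash
python3 -m pendant '[[[5,28,0],0.18,0],[[5,28,0],0.18,-0.2],[[4,27,0],0.18,-0.2],[[0,0,0],0.18,-0.2],[[0,0,0],0.18,-0.2],[[0,0,0],0.18,-0.2],[[0,0,0],0.18,-0.2],[[0,0,0],0.18,-0.2],[[0,0,0],0.18,-0.2],[[0,0,0],0.18,-0.2],[[0,0,0],0.18,-0.2],[[0,0,0],0.18,-0.2]]' && python3 -m pendant '[[[0,0,0],0.18,-0.2],[[0,0,0],0.18,-0.2],[[0,0,0],0.18,-0.2],[[0,0,0],0.18,-0.2],[[0,0,0],0.1,-0.2],[[0,0,0],0,-0.2]]'; python3 -c "
from h import *
s=env.observe();y=s['tool_rot'][:,1];print(np.degrees(np.arctan2(y[1],y[0])),s['position'],s['q'])"
```

```text
time_s: 23.82
position: [0.4686, -0.0312, 0.1479]
tool_rot: [[-0.492, 0.87, -0.022], [0.87, 0.493, 0.031], [0.038, -0.004, -0.999]]
ft_force: [-0.3, -0.5, -0.3]
grip_width: 0.0339
time_s: 24.58
position: [0.4674, -0.0308, 0.1444]
tool_rot: [[-0.978, 0.206, -0.045], [0.206, 0.979, 0.004], [0.045, -0.005, -0.999]]
ft_force: [0.8, 0.6, 0.5]
grip_width: 0.0342
78.11510327256325 [ 0.46739521 -0.03084737  0.14444122] [-17.94783122  17.69023149  89.72285253  -0.56750289  75.10936029
 -95.89876841]
```

```bash
python3 -m pendant '[[[3,-4,0],0.035,-0.2],[[0,0,-30],0,-0.2],[[0,0,-30],0,-0.2],[[0,0,-15],0,-0.2],[[0,0,0],0,-0.2]]'
```

```text
time_s: 25.2
position: [0.4702, -0.035, 0.0664]
tool_rot: [[-0.982, 0.183, -0.046], [0.183, 0.983, 0.004], [0.046, -0.005, -0.999]]
ft_force: [-0.2, -0.6, 0.2]
grip_width: 0.0341
```

Grip and turn −90°.

```bash
python3 -m pendant '[[[0,0,0],0,-1],[[0,0,0],0,-1],[[0,0,0],0,-1],[[0,0,0],0,-1],[[0,0,0],-0.16,-1],[[0,0,0],-0.16,-1],[[0,0,0],-0.16,-1],[[0,0,0],-0.16,-1],[[0,0,0],-0.16,-1],[[0,0,0],-0.16,-1],[[0,0,0],-0.16,-1],[[0,0,0],0,-1]]' 40;  python3 -c "
from h import *
s=env.observe();y=s['tool_rot'][:,1];print(np.degrees(np.arctan2(y[1],y[0])),s['position'],s['wrist_torque'])"
```

```text
time_s: 26.7
position: [0.4714, -0.0333, 0.0671]
tool_rot: [[-0.226, 0.974, -0.012], [0.973, 0.227, 0.045], [0.046, -0.001, -0.999]]
ft_force: [2.3, 1.3, -7.3]
grip_width: 0.0113
13.09405161260737 [ 0.47135359 -0.03327645  0.06711048] [ 0.16589526 -0.22186688 -0.00464998]
```

```bash
python3 -m pendant '[[[0,0,0],-0.16,-1],[[0,0,0],-0.14,-1],[[0,0,0],-0.12,-1],[[0,0,0],0,-1],[[0,0,0],0,-0.2],[[0,0,0],0,-0.2],[[0,0,0],0,-0.2],[[0,0,40],0,-0.2],[[0,0,40],0,-0.2],[[-10,50,0],0,0],[[-10,60,0],0,0.5],[[-10,60,0],0,1]]' 40;  python3 -c "
from h import *
s=env.observe();y=s['tool_rot'][:,1];print(np.degrees(np.arctan2(y[1],y[0])),s['position'])"; python3 -m pendant '[[[0,60,0],0,1],[[0,60,0],0,1],[[0,0,0],0,1]]'; python3 - <<'E'
from m import *
snap('scene','s14.png'); im,d=snap('top','t14.png')
for k,(x,y) in dict(wA=(.449,.3975),wB=(.449,-.310),wC=(.533,-.409),copper=(.489,.068)).items(): print(k,rim(x,y,r=.07),rim(x,y,r=.07,n='scene'))
b=cv2.imread('pics/t14.png'); hsv=cv2.cvtColor(b,cv2.COLOR_BGR2HSV)
for n,lo,hi in(('red',(0,180,120),(6,255,255)),('green',(50,120,60),(80,255,255)),('blue',(105,150,120),(125,255,255)),('yellow',(22,180,150),(34,255,255))):
    m=cv2.inRange(hsv,lo,hi); m[:, :255]=0; m[:,322:]=0; m[:215]=0; m[265:]=0
    v,u=np.where(m); print(n,len(u),(u.mean(),v.mean()) if len(u) else '', onz('top',u.mean(),v.mean(),.0985)[:2] if len(u) else '')
E
```

```text
time_s: 28.2
position: [0.4426, 0.1367, 0.1519]
tool_rot: [[0.184, 0.983, 0.013], [0.982, -0.184, 0.043], [0.044, 0.005, -0.999]]
ft_force: [1.1, 0.0, -0.3]
grip_width: 0.077
-10.596382550552589 [0.44261987 0.13670252 0.15187454]
time_s: 28.58
position: [0.4409, 0.2636, 0.1528]
tool_rot: [[0.176, 0.984, 0.015], [0.983, -0.177, 0.043], [0.045, 0.007, -0.999]]
ft_force: [-0.4, -0.8, -0.1]
grip_width: 0.0856
wA None (array([0.4511, 0.4028]), 103, np.float64(0.067))
wB (array([ 0.4036, -0.3182]), 70, np.float64(0.068)) None
wC (array([ 0.5326, -0.4093]), 85, np.float64(0.068)) (array([ 0.5351, -0.4058]), 60, np.float64(0.067))
copper (array([0.4897, 0.0674]), 92, np.float64(0.068)) (array([0.449 , 0.0632]), 51, np.float64(0.068))
red 1 (np.float64(278.0), np.float64(231.0)) [0.48003859 0.01391178]
green 4 (np.float64(300.0), np.float64(215.75)) [ 0.52064883 -0.04597578]
blue 2 (np.float64(315.0), np.float64(237.5)) [ 0.46149369 -0.08567705]
yellow 1 (np.float64(293.0), np.float64(253.0)) [ 0.42043877 -0.02590021]
```

```bash
python3 -m pendant '[[[3,45,0],0,1],[[3,45,0],0,1],[[2,40,-20],0,1],[[0,0,-30],0,1],[[0,0,0],0,1],[[0,0,0],0,1]]'; python3 - <<'E'
from m import *
im=np.load('last_top.npz')['im'].astype(int)
W=cloud('top')
print('brown in dial region:',[(u,v,im[v,u].tolist()) for v in range(215,262) for u in range(272,325) if im[v,u,0]-im[v,u,2]>22 and im[v,u,0]<140 and np.hypot(W[v,u,0]-.471,W[v,u,1]+.035)<.046][:60])
E
```

```text
time_s: 29.42
position: [0.4547, 0.3854, 0.1039]
tool_rot: [[0.192, 0.981, 0.018], [0.98, -0.193, 0.041], [0.044, 0.009, -0.999]]
ft_force: [0.1, -0.7, -0.1]
grip_width: 0.0856
brown in dial region: []
```

```bash
python3 -m pendant '[[[-6,14,0],0,1],[[0,0,-40],0,1],[[0,0,-40],0,1],[[0,0,0],0,1]]'
```

```text
time_s: 29.92
position: [0.4505, 0.4016, 0.0276]
tool_rot: [[0.194, 0.981, 0.026], [0.98, -0.195, 0.046], [0.05, 0.016, -0.999]]
ft_force: [1.2, 0.7, -0.1]
grip_width: 0.0853
```

```bash
python3 -m pendant '[[[-2,-2,-22],0,1],[[0,0,0],0,1],[[0,0,0],0,-1],[[0,0,0],0,-1],[[0,0,0],0,-1],[[0,0,0],0,-1],[[0,0,0],0,-1],[[0,0,25],0,-1],[[0,0,25],0,-1],[[0,0,0],0,-1]]' 30
```

```text
time_s: 31.18
position: [0.4518, 0.4025, 0.0648]
tool_rot: [[0.193, 0.98, 0.035], [0.979, -0.195, 0.052], [0.058, 0.025, -0.998]]
ft_force: [-0.1, 0.2, -1.1]
grip_width: 0.0631
```

```bash
python3 -m pendant '[[[-1,-58,0],0,-1],[[-1,-58,0],0,-1],[[-1,-56,0],0,-1],[[0,0,0],0,-1],[[0,0,0],0,-1]]'
```

```text
time_s: 31.8
position: [0.4462, 0.2257, 0.0598]
tool_rot: [[0.193, 0.981, 0.03], [0.98, -0.194, 0.051], [0.056, 0.02, -0.998]]
ft_force: [-0.2, 0.1, -0.7]
grip_width: 0.0634
```

```bash
python3 -m pendant '[[[2,5,0],0,-1],[[0,0,-20],0,-1],[[0,0,-13],0,-1],[[0,0,0],0,-1]]'; python3 - <<'E'
from m import *
snap('scene','s15.png'); W=cloud('scene'); im=np.load('last_scene.npz')['im'].astype(int)
q=(im.min(2)>120)&(np.hypot(W[...,0]-.45,W[...,1]-.235)<.045)&(W[...,2]<.12)&(np.ptp(im,axis=2)<35)
print(q.sum(),np.percentile(W[q],[1,5,50,95,99],axis=0).round(3)); print(env.observe()['position'])
E
```

```text
time_s: 32.3
position: [0.4483, 0.2349, 0.025]
tool_rot: [[0.188, 0.982, 0.03], [0.981, -0.189, 0.051], [0.056, 0.02, -0.998]]
ft_force: [-0.1, -0.1, -1.4]
grip_width: 0.0635
466 [[ 0.413  0.205 -0.003]
 [ 0.422  0.209  0.003]
 [ 0.455  0.232  0.045]
 [ 0.48   0.266  0.078]
 [ 0.488  0.275  0.096]]
[0.44862715 0.23494583 0.02548078]
```

```bash
python3 -m pendant '[[[0,-3,-6],0,-1],[[0,0,0],0,-1]]'; python3 -m pendant '[[[0,0,-5],0,-1],[[0,0,0],0,-1]]'; python3 -m pendant '[[[0,0,-4],0,-1],[[0,0,0],0,-1]]'
```

```text
time_s: 32.6
position: [0.4491, 0.2321, 0.0198]
tool_rot: [[0.188, 0.982, 0.032], [0.981, -0.189, 0.052], [0.057, 0.022, -0.998]]
ft_force: [0.5, 0.2, -0.9]
grip_width: 0.0629
time_s: 32.85
position: [0.4513, 0.2327, 0.0186]
tool_rot: [[0.188, 0.981, 0.039], [0.98, -0.19, 0.054], [0.061, 0.028, -0.998]]
ft_force: [0.1, -0.1, -1.0]
grip_width: 0.0633
time_s: 33.1
position: [0.4528, 0.2332, 0.018]
tool_rot: [[0.188, 0.981, 0.045], [0.98, -0.19, 0.056], [0.064, 0.034, -0.997]]
ft_force: [-0.1, 0.4, -1.4]
grip_width: 0.0629
```

```bash
python3 -c "
from h import *
s=env.observe();print(s['q'],s['joint_efforts'],s['position'])"
```

```text
[12.37290228 28.32192745 98.13079777  3.36029417 50.38317495 21.2165261 ] [ 3.52856121e-02 -4.43304777e+01 -1.59007716e+01  1.38341314e-01
 -7.02989241e-02  5.50479832e-03] [0.4528029  0.23323361 0.01799046]
```

```bash
python3 - <<'E'
from m import *
snap('scene','s16.png',(180,260,330,372),5.3)
W=cloud('scene'); im=np.load('last_scene.npz')['im'].astype(int)
print((proj('scene',[[.451,.233,.006],[.451,.233,.068],[.451,.266,.068],[.451,.2525,.006]])).round(1))
u0=int(round(proj('scene',[[.451,.24,.04]])[0,0]))
for v in range(285,325): print(v,[(im[v,u].tolist(),(W[v,u]*1000).round().tolist()) for u in (u0,)])
E
```

```text
[[273.  301.7]
 [273.  289.7]
 [267.3 298.9]
 [269.8 307. ]]
285 [([229, 222, 219], [467.0, 209.0, 48.0])]
286 [([229, 221, 218], [466.0, 211.0, 46.0])]
287 [([229, 222, 219], [465.0, 212.0, 43.0])]
288 [([229, 221, 218], [465.0, 213.0, 39.0])]
289 [([229, 221, 218], [465.0, 212.0, 32.0])]
290 [([229, 221, 218], [465.0, 212.0, 27.0])]
291 [([224, 214, 212], [465.0, 213.0, 24.0])]
292 [([193, 182, 180], [462.0, 218.0, 27.0])]
293 [([168, 159, 156], [460.0, 222.0, 29.0])]
294 [([168, 159, 156], [460.0, 221.0, 22.0])]
295 [([167, 158, 155], [457.0, 227.0, 28.0])]
296 [([168, 159, 156], [456.0, 229.0, 27.0])]
297 [([168, 158, 156], [456.0, 229.0, 22.0])]
298 [([173, 163, 161], [454.0, 234.0, 24.0])]
299 [([226, 217, 214], [452.0, 237.0, 26.0])]
300 [([242, 237, 236], [438.0, 263.0, 68.0])]
301 [([191, 181, 178], [439.0, 263.0, 62.0])]
302 [([192, 181, 178], [440.0, 259.0, 50.0])]
303 [([192, 182, 178], [439.0, 261.0, 49.0])]
304 [([192, 182, 178], [442.0, 256.0, 35.0])]
305 [([192, 183, 179], [441.0, 258.0, 32.0])]
306 [([191, 182, 178], [443.0, 254.0, 20.0])]
307 [([164, 146, 139], [444.0, 254.0, 13.0])]
308 [([178, 126, 89], [446.0, 250.0, 1.0])]
309 [([232, 177, 124], [443.0, 254.0, 4.0])]
310 [([239, 190, 134], [442.0, 257.0, 3.0])]
311 [([236, 187, 130], [440.0, 259.0, 3.0])]
312 [([237, 187, 131], [439.0, 263.0, 4.0])]
313 [([238, 190, 134], [436.0, 267.0, 6.0])]
314 [([237, 189, 134], [435.0, 271.0, 8.0])]
315 [([186, 141, 102], [434.0, 271.0, 3.0])]
316 [([138, 148, 157], [434.0, 273.0, 1.0])]
317 [([140, 163, 180], [433.0, 274.0, -2.0])]
318 [([140, 163, 180], [432.0, 276.0, -3.0])]
319 [([140, 163, 179], [429.0, 282.0, 3.0])]
320 [([140, 163, 179], [427.0, 285.0, 3.0])]
321 [([139, 162, 178], [427.0, 285.0, -3.0])]
322 [([140, 163, 180], [424.0, 291.0, 3.0])]
323 [([140, 161, 179], [424.0, 290.0, -3.0])]
324 [([139, 160, 179], [421.0, 296.0, 4.0])]
```

View pics/s16.png

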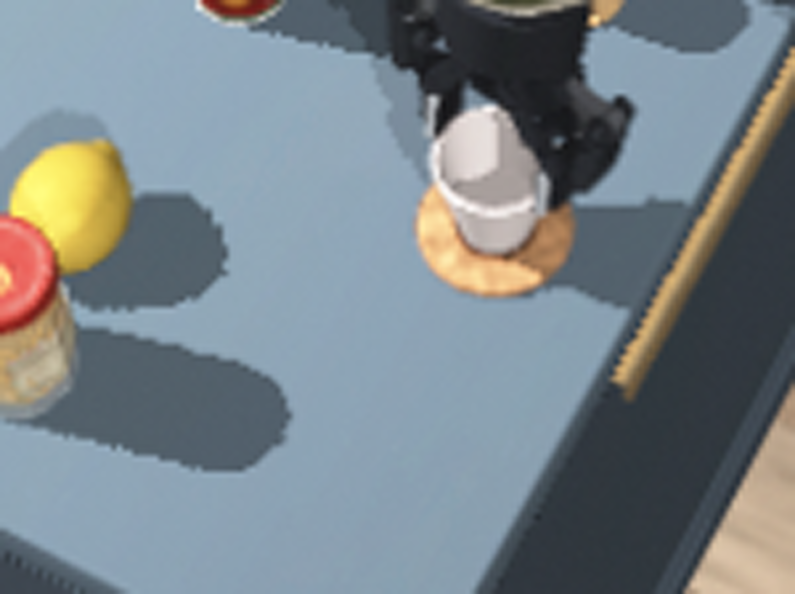

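The scene crop shows the white cup upright, standing on the coaster (495,210). Release it and measure the rest.

```bash
python3 -m pendant '[[[0,0,0],0,1],[[0,0,0],0,1],[[0,0,0],0,1],[[0,0,40],0,1],[[0,0,50],0,1],[[0,0,50],0,1],[[-5,-60,0],0,1],[[-5,-60,0],0,1],[[-5,-60,0],0,1],[[0,0,0],0,1]]'; cat >> m.py <<'E'
def whites(n):
    W=cloud(n); im=np.load('last_%s.npz'%n)['im'].astype(int)
    m=((im.min(2)>125)&(np.ptp(im,axis=2)<30)&(W[...,2]>.015)&(W[...,2]<.1)&(W[...,0]>.36)&(W[...,0]<.7)&(abs(W[...,1])<.55)).astype(np.uint8)
    k,l,st,ce=cv2.connectedComponentsWithStats(m)
    for i in range(1,k):
        if st[i,4]>60:
            c=np.median(W[l==i],0); print(n,st[i].tolist(),c.round(3),rim(c[0],c[1],n=n,r=.045,z=(.056,.068)),rim(c[0],c[1],n=n,r=.045,z=(.062,.075)))
E
python3 - <<'E'
from m import *
for n in('scene','top'): snap(n,n+'17.png'); whites(n)
E
```

```text
time_s: 34.4
position: [0.4369, 0.048, 0.1608]
tool_rot: [[0.186, 0.981, 0.045], [0.981, -0.189, 0.054], [0.061, 0.034, -0.998]]
ft_force: [-0.0, 0.4, -1.0]
grip_width: 0.0856
scene [352, 172, 19, 15, 180] [ 0.402 -0.298  0.036] (array([ 0.4083, -0.3166]), 30, np.float64(0.065)) (array([ 0.4074, -0.315 ]), 8, np.float64(0.065))
scene [251, 197, 13, 18, 159] [ 0.642 -0.027  0.05 ] (array([ 6.325e-01, -4.000e-04]), 31, np.float64(0.067)) (array([ 0.6582, -0.0545]), 40, np.float64(0.075))
scene [293, 203, 30, 24, 380] [ 0.464 -0.027  0.095] (array([ 0.47  , -0.0207]), 36, np.float64(0.068)) (array([ 0.47  , -0.0208]), 39, np.float64(0.075))
scene [290, 220, 20, 22, 191] [0.484 0.007 0.055] (array([0.4882, 0.017 ]), 91, np.float64(0.068)) (array([0.489 , 0.0314]), 80, np.float64(0.075))
scene [309, 223, 16, 18, 81] [ 0.44  -0.022  0.041] (array([ 0.4699, -0.0205]), 21, np.float64(0.068)) (array([ 0.4703, -0.0201]), 21, np.float64(0.075))
scene [214, 230, 34, 27, 392] [0.649 0.156 0.066] (array([0.6567, 0.1512]), 149, np.float64(0.068)) (array([0.638, 0.146]), 264, np.float64(0.075))
scene [262, 280, 24, 27, 477] [0.454 0.222 0.046] (array([0.4503, 0.2331]), 134, np.float64(0.068)) (array([0.4503, 0.2331]), 101, np.float64(0.073))
top [217, 160, 21, 21, 336] [0.652 0.154 0.071] (array([0.6649, 0.1413]), 82, np.float64(0.068)) (array([0.6719, 0.15  ]), 293, np.float64(0.075))
top [420, 199, 24, 24, 412] [ 0.535 -0.418  0.036] (array([ 0.5328, -0.4092]), 95, np.float64(0.068)) (array([ 0.5325, -0.4093]), 51, np.float64(0.071))
top [280, 220, 35, 30, 415] [ 0.482 -0.05   0.095] None None
top [188, 232, 24, 24, 375] [0.448 0.233 0.034] (array([0.4481, 0.2286]), 86, np.float64(0.068)) (array([0.4488, 0.2304]), 101, np.float64(0.075))
top [388, 246, 24, 24, 437] [ 0.405 -0.325  0.033] (array([ 0.4049, -0.3181]), 103, np.float64(0.068)) (array([ 0.4047, -0.3185]), 58, np.float64(0.074))
```

```bash
python3 -m pendant '[[[-5,-60,0],0.17,1],[[-5,-60,0],0.17,1],[[-5,-60,0],0.17,1],[[-5,-60,0],0.17,1],[[-5,-60,0],0.17,1],[[-5,-50,0],0.17,1],[[0,0,0],0.17,1],[[0,0,0],0.17,1],[[0,0,0],0.17,1],[[0,0,0],0,1]]'; python3 -c "
from h import *
s=env.observe();y=s['tool_rot'][:,1];print(np.degrees(np.arctan2(y[1],y[0])),s['position'],s['q'],s['position']-.04*s['tool_rot'][:,2])"
```

```text
time_s: 35.75
position: [0.4164, -0.2711, 0.1586]
tool_rot: [[-0.973, 0.224, -0.055], [0.221, 0.974, 0.05], [0.065, 0.036, -0.997]]
ft_force: [0.4, 0.5, -0.6]
grip_width: 0.0858
77.05474704969762 [ 0.41635099 -0.27105814  0.15858746] [ -46.54609408   20.42043668   82.93958197   -0.33214451   80.88310739
 -123.60344548] [ 0.41855258 -0.27304899  0.19847718]
```

```bash
python3 -m pendant '[[[-13,-45,-20],0,1],[[0,0,-40],0,1],[[0,0,-40],0,1],[[0,0,0],0,1]]'; python3 -c "
from h import *
s=env.observe();print(s['tool_rot'][:,2],s['position']-.04*s['tool_rot'][:,2])"
```

```text
time_s: 36.25
position: [0.4065, -0.3143, 0.0565]
tool_rot: [[-0.971, 0.232, -0.053], [0.23, 0.972, 0.049], [0.063, 0.035, -0.997]]
ft_force: [0.4, 0.7, 1.2]
grip_width: 0.0855
[-0.05285881  0.0485168  -0.99742271] [ 0.40856806 -0.31621509  0.09641785]
```

```bash
python3 -m pendant '[[[-3,-2,-30],0,1],[[0,0,-18],0,1],[[0,0,0],0,1]]'; python3 -c "
from h import *
s=env.observe();print(s['tool_rot'][:,2],s['position']-.04*s['tool_rot'][:,2])"
```

```text
time_s: 36.62
position: [0.4068, -0.317, 0.012]
tool_rot: [[-0.971, 0.235, -0.048], [0.233, 0.971, 0.043], [0.057, 0.031, -0.998]]
ft_force: [0.4, 0.5, 0.1]
grip_width: 0.0853
[-0.04816999  0.04319982 -0.99790452] [ 0.40871185 -0.31870969  0.0519643 ]
```

```bash
python3 -m pendant '[[[-4,0,-3],0,1],[[0,0,0],0,-1],[[0,0,0],0,-1],[[0,0,0],0,-1],[[0,0,0],0,-1],[[0,0,0],0,-1]]' 30;python3 -m pendant '[[[0,0,40],0,-1],[[0,0,40],0,-1],[[0,0,40],0,-1],[[0,0,0],0,-1]]' 30
```

```text
time_s: 37.38
position: [0.4044, -0.3181, 0.0131]
tool_rot: [[-0.971, 0.236, -0.044], [0.234, 0.971, 0.038], [0.052, 0.027, -0.998]]
ft_force: [0.0, -0.0, -1.2]
grip_width: 0.0625
time_s: 37.88
position: [0.4036, -0.3174, 0.1358]
tool_rot: [[-0.971, 0.236, -0.046], [0.235, 0.971, 0.04], [0.054, 0.028, -0.998]]
ft_force: [-0.2, -0.2, -1.4]
grip_width: 0.0623
```

```bash
python3 -m pendant '[[[0,0,55],0,-1],[[3,55,0],0,-1],[[4,60,0],0,-1],[[5,60,0],0,-1],[[5,60,0],0,-1],[[5,60,0],0,-1],[[5,60,0],0,-1],[[5,60,0],0,-1],[[5,60,0],0,-1],[[5,40,0],0,-1],[[0,0,0],0,-1],[[0,0,0],0,-1]]'; python3 -c "
from h import *
s=env.observe();print(s['tool_rot'][:,2],s['position']-.04*s['tool_rot'][:,2])"
```

```text
time_s: 39.38
position: [0.4395, 0.2135, 0.1793]
tool_rot: [[-0.969, 0.241, -0.063], [0.238, 0.97, 0.045], [0.072, 0.029, -0.997]]
ft_force: [-0.1, -1.4, -1.8]
grip_width: 0.0623
[-0.06327413  0.0451651  -0.99697367] [0.44203311 0.21166779 0.21917595]
```

```bash
python3 -m pendant '[[[6,18,0],0,-1],[[0,0,-40],0,-1],[[0,0,-40],0,-1],[[0,0,0],0,-1],[[0,0,0],0,-1]]'; python3 - <<'E'
from m import *
s=env.observe();print(s['tool_rot'][:,2],s['position'],s['position']-.04*s['tool_rot'][:,2])
im,d=snap('scene','s18.png'); W=cloud('scene')
m=(im.min(2)>120)&(np.ptp(im.astype(int),axis=2)<35)&(np.hypot(W[...,0]-.449,W[...,1]-.23)<.06)&(W[...,2]>.0)
for z0 in np.arange(.0,.18,.012):
    q=m&(W[...,2]>=z0)&(W[...,2]<z0+.012); P=W[q]
    if len(P)>5: print(round(z0,3),len(P),P.min(0).round(3),P.max(0).round(3))
print(rim(.4485,.23,n='scene',r=.05,z=(.135,.155)))
E
```

```text
time_s: 40.0
position: [0.4486, 0.2312, 0.0989]
tool_rot: [[-0.967, 0.247, -0.059], [0.244, 0.969, 0.046], [0.069, 0.03, -0.997]]
ft_force: [-0.6, 0.1, -1.2]
grip_width: 0.0623
[-0.05949398  0.04646925 -0.99714647] [0.44863686 0.23117395 0.09885898] [0.45101662 0.22931518 0.13874484]
0.0 30 [0.42  0.189 0.   ] [0.507 0.277 0.012]
0.012 59 [0.43  0.208 0.012] [0.474 0.256 0.024]
0.024 102 [0.426 0.208 0.024] [0.476 0.258 0.036]
0.036 48 [0.424 0.207 0.036] [0.479 0.262 0.048]
0.048 55 [0.42  0.205 0.048] [0.481 0.264 0.06 ]
0.06 65 [0.418 0.2   0.06 ] [0.484 0.266 0.071]
0.084 15 [0.429 0.235 0.087] [0.46  0.253 0.095]
0.096 91 [0.429 0.208 0.096] [0.469 0.254 0.108]
0.108 90 [0.426 0.204 0.108] [0.474 0.257 0.12 ]
0.12 81 [0.422 0.197 0.12 ] [0.473 0.26  0.132]
0.132 80 [0.421 0.197 0.132] [0.481 0.265 0.144]
0.144 68 [0.419 0.195 0.144] [0.484 0.27  0.154]
0.156 7 [0.45  0.262 0.16 ] [0.454 0.268 0.167]
0.168 6 [0.439 0.193 0.171] [0.453 0.267 0.176]
(array([0.4519, 0.2312]), 150, np.float64(0.155))
```

```bash
python3 -m pendant '[[[0,2,-20],0,-1],[[0,0,-20],0,-1],[[0,0,-14],0,-1],[[0,0,0],0,-1]]'
```

```text
time_s: 40.55
position: [0.4521, 0.2338, 0.0486]
tool_rot: [[-0.968, 0.247, -0.049], [0.245, 0.968, 0.049], [0.06, 0.035, -0.998]]
ft_force: [0.1, 0.3, -1.2]
grip_width: 0.0625
```

```bash
python3 -m pendant '[[[-2,-1,-6],0,-1],[[0,0,0],0,-1]]';  python3 -m pendant '[[[0,0,0],0,1],[[0,0,0],0,1],[[0,0,0],0,1],[[0,0,40],0,1],[[0,0,50],0,1],[[0,0,40],0,1],[[-5,-60,0],0,1],[[-5,-60,0],0,1],[[-5,-60,0],0,1],[[0,0,0],0,1]]'; python3 - <<'E'
from m import *
for n in('scene','top'): snap(n,n+'19.png'); whites(n)
print(rim(.4485,.23,n='top',z=(.075,.1)),rim(.4485,.23,n='scene',z=(.075,.1)))
E
```

```text
time_s: 40.8
position: [0.4507, 0.233, 0.0436]
tool_rot: [[-0.968, 0.247, -0.047], [0.245, 0.968, 0.049], [0.058, 0.036, -0.998]]
ft_force: [0.4, 0.1, -0.9]
grip_width: 0.0624
time_s: 42.05
position: [0.4355, 0.0483, 0.1797]
tool_rot: [[-0.969, 0.245, -0.041], [0.243, 0.969, 0.048], [0.052, 0.037, -0.998]]
ft_force: [0.1, 0.5, -0.3]
grip_width: 0.0856
scene [251, 198, 13, 17, 152] [ 0.642 -0.028  0.051] (array([ 0.6591, -0.0542]), 33, np.float64(0.067)) (array([ 0.6603, -0.0525]), 37, np.float64(0.075))
scene [293, 204, 31, 23, 308] [ 0.456 -0.02   0.096] (array([ 0.4705, -0.0218]), 40, np.float64(0.067)) (array([ 0.4705, -0.0216]), 39, np.float64(0.075))
scene [290, 220, 20, 22, 191] [0.483 0.007 0.056] (array([0.4685, 0.0226]), 85, np.float64(0.068)) (array([0.4895, 0.0309]), 82, np.float64(0.075))
scene [309, 223, 16, 18, 80] [ 0.439 -0.021  0.044] (array([ 0.4706, -0.0214]), 25, np.float64(0.067)) (array([ 0.4706, -0.0209]), 21, np.float64(0.075))
scene [214, 230, 34, 27, 390] [0.649 0.156 0.067] (array([0.646 , 0.1453]), 146, np.float64(0.068)) (array([0.6453, 0.142 ]), 276, np.float64(0.075))
scene [261, 276, 25, 31, 579] [0.452 0.227 0.064] (array([0.4492, 0.2352]), 133, np.float64(0.068)) (array([0.4492, 0.2346]), 152, np.float64(0.075))
top [217, 160, 21, 21, 338] [0.652 0.155 0.07 ] (array([0.6693, 0.1418]), 73, np.float64(0.068)) (array([0.6306, 0.1664]), 292, np.float64(0.075))
top [419, 199, 25, 24, 422] [ 0.535 -0.418  0.034] (array([ 0.5322, -0.4092]), 97, np.float64(0.068)) (array([ 0.5321, -0.4098]), 54, np.float64(0.072))
top [283, 220, 32, 32, 307] [ 0.477 -0.059  0.095] None None
top [187, 232, 25, 24, 404] [0.447 0.232 0.058] (array([0.4504, 0.2243]), 70, np.float64(0.068)) (array([0.4485, 0.2267]), 93, np.float64(0.075))
(array([0.4496, 0.2302]), 135, np.float64(0.096)) (array([0.4506, 0.2343]), 163, np.float64(0.092))
```

```bash
python3 -m pendant '[[[8,-60,0],0,1],[[12,-58,0],0,1],[[12,-58,0],0,1],[[12,-58,0],0,1],[[12,-58,0],0,1],[[12,-58,0],0,1],[[14,-58,0],0,1],[[12,-45,0],0,1],[[0,0,0],0,1],[[0,0,0],0,1]]'; python3 - <<'E'
from m import *
s=env.observe();print(s['q'],s['tool_rot'][:,2],s['position']-.04*s['tool_rot'][:,2])
for n in('scene','top'): snap(n,n+'20.png'); W=cloud(n); P=W[np.hypot(W[...,0]-.449,W[...,1]-.232)<.014]; print(n,len(P),np.percentile(P[:,2],[10,50,90]))
whites('scene')
E
```

```text
time_s: 43.4
position: [0.5399, -0.3993, 0.1771]
tool_rot: [[-0.976, 0.214, -0.042], [0.211, 0.976, 0.053], [0.052, 0.043, -0.998]]
ft_force: [-0.3, -0.0, 0.1]
grip_width: 0.0854
[ -46.71021101   37.2881342    50.05189753    0.32545161   96.50658456
 -124.40330157] [-0.04189247  0.05270163 -0.99773121] [ 0.54154304 -0.40142232  0.21698447]
scene 41 [0.04175033 0.04466489 0.04797424]
top 81 [0.0433486  0.04733578 0.05263044]
scene [327, 138, 17, 20, 269] [ 0.537 -0.417  0.044] (array([ 0.5354, -0.4058]), 57, np.float64(0.067)) (array([ 0.536 , -0.4051]), 18, np.float64(0.067))
scene [251, 197, 13, 18, 162] [ 0.642 -0.028  0.052] (array([ 0.6229, -0.0052]), 40, np.float64(0.068)) (array([ 0.6579, -0.0552]), 36, np.float64(0.075))
scene [293, 203, 31, 24, 404] [ 0.462 -0.028  0.095] (array([ 0.4702, -0.0214]), 37, np.float64(0.068)) (array([ 0.47 , -0.021]), 40, np.float64(0.075))
scene [290, 220, 20, 22, 193] [0.484 0.007 0.055] (array([0.4972, 0.012 ]), 81, np.float64(0.068)) (array([0.4887, 0.0314]), 84, np.float64(0.075))
scene [309, 223, 16, 18, 81] [ 0.44  -0.022  0.043] (array([ 0.4702, -0.0212]), 22, np.float64(0.068)) (array([ 0.4698, -0.0203]), 21, np.float64(0.075))
scene [214, 230, 34, 27, 392] [0.649 0.157 0.066] (array([0.6666, 0.1598]), 154, np.float64(0.068)) (array([0.6402, 0.1455]), 266, np.float64(0.075))
scene [261, 276, 25, 31, 578] [0.452 0.226 0.064] (array([0.4477, 0.2367]), 124, np.float64(0.068)) (array([0.4493, 0.2354]), 147, np.float64(0.075))
```

```bash
python3 -m pendant '[[[-8,-7,-30],0,1],[[0,0,-40],0,1],[[0,0,-40],0,1],[[0,0,-15],0,1],[[0,0,0],0,1]]'; python3 -c "
from h import *
s=env.observe();print(s['tool_rot'][:,2],s['position']-.04*s['tool_rot'][:,2])"
```

```text
time_s: 44.12
position: [0.5336, -0.4009, 0.0541]
tool_rot: [[-0.978, 0.207, -0.038], [0.205, 0.978, 0.048], [0.047, 0.039, -0.998]]
ft_force: [0.3, -1.0, 0.3]
grip_width: 0.0852
[-0.03770012  0.04779858 -0.99814528] [ 0.53510271 -0.40277931  0.09401408]
```

```bash
python3 -m pendant '[[[-3,-6,0],0,1],[[0,0,-25],0,1],[[0,0,-18],0,1],[[0,0,0],0,1]]'; python3 -c "
from h import *
s=env.observe();print(s['tool_rot'][:,2],s['position']-.04*s['tool_rot'][:,2])"
```

```text
time_s: 44.62
position: [0.5324, -0.4099, 0.0162]
tool_rot: [[-0.978, 0.206, -0.031], [0.205, 0.978, 0.04], [0.038, 0.033, -0.999]]
ft_force: [-0.1, 0.2, -0.4]
grip_width: 0.0856
[-0.03073601  0.03976224 -0.99873633] [ 0.53361864 -0.41146186  0.05613502]
```

```bash
python3 -m pendant '[[[-1,2,-4],0,1],[[0,0,0],0,-1],[[0,0,0],0,-1],[[0,0,0],0,-1],[[0,0,0],0,-1],[[0,0,0],0,-1]]' 30;python3 -m pendant '[[[0,0,45],0,-1],[[0,0,45],0,-1],[[0,0,45],0,-1],[[0,0,45],0,-1],[[0,0,0],0,-1]]' 30
```

```text
time_s: 45.38
position: [0.5323, -0.4087, 0.0149]
tool_rot: [[-0.978, 0.206, -0.028], [0.205, 0.978, 0.036], [0.035, 0.03, -0.999]]
ft_force: [-0.1, 0.2, 0.8]
grip_width: 0.0634
time_s: 46.0
position: [0.531, -0.4077, 0.1988]
tool_rot: [[-0.978, 0.206, -0.03], [0.205, 0.978, 0.039], [0.038, 0.032, -0.999]]
ft_force: [-0.3, 0.0, -2.6]
grip_width: 0.0632
```

```bash
python3 -m pendant '[[[-12,50,0],0,-1],[[-12,58,0],0,-1],[[-12,58,0],0,-1],[[-12,58,0],0,-1],[[-12,58,0],0,-1],[[-6,58,0],0,-1],[[-6,58,0],0,-1],[[-4,58,0],0,-1],[[-4,58,0],0,-1],[[0,58,0],0,-1],[[0,40,0],0,-1],[[0,0,0],0,-1]]'; python3 -c "
from h import *
s=env.observe();print(s['tool_rot'][:,2],s['position']-.04*s['tool_rot'][:,2])"
```

```text
time_s: 47.5
position: [0.4384, 0.2236, 0.1843]
tool_rot: [[-0.976, 0.21, -0.049], [0.208, 0.977, 0.046], [0.058, 0.035, -0.998]]
ft_force: [0.6, -0.9, -1.1]
grip_width: 0.0633
[-0.04927483  0.04584135 -0.99773271] [0.44037751 0.22177651 0.2242554 ]
```

```bash
python3 -m pendant '[[[9,9,-30],0,-1],[[0,0,-35],0,-1],[[0,0,0],0,-1],[[0,0,0],0,-1]]'; python3 - <<'E'
from m import *
s=env.observe();print(s['tool_rot'][:,2],s['position'],s['position']-.04*s['tool_rot'][:,2])
im,d=snap('scene','s21.png'); W=cloud('scene')
m=(im.min(2)>120)&(np.ptp(im.astype(int),axis=2)<35)&(np.hypot(W[...,0]-.449,W[...,1]-.23)<.06)&(W[...,2]>.0)
for z0 in np.arange(.0,.18,.012):
    q=m&(W[...,2]>=z0)&(W[...,2]<z0+.012); P=W[q]
    if len(P)>5: print(round(z0,3),len(P),P.min(0).round(3),P.max(0).round(3))
E
```

```text
time_s: 48.0
position: [0.4472, 0.2303, 0.117]
tool_rot: [[-0.976, 0.211, -0.051], [0.209, 0.977, 0.044], [0.059, 0.033, -0.998]]
ft_force: [0.3, -0.5, -1.2]
grip_width: 0.0633
[-0.05114421  0.04433141 -0.99770687] [0.4471832  0.23034064 0.11700325] [0.44922897 0.22856738 0.15691153]
0.0 35 [0.421 0.172 0.   ] [0.503 0.278 0.012]
0.012 10 [0.43  0.243 0.015] [0.449 0.254 0.024]
0.024 20 [0.426 0.239 0.024] [0.462 0.259 0.034]
0.036 112 [0.422 0.211 0.036] [0.474 0.261 0.048]
0.048 69 [0.421 0.21  0.048] [0.479 0.264 0.06 ]
0.06 88 [0.419 0.209 0.06 ] [0.48  0.268 0.072]
0.072 60 [0.42  0.205 0.072] [0.484 0.264 0.084]
0.084 49 [0.419 0.207 0.084] [0.483 0.267 0.091]
0.096 10 [0.43  0.234 0.099] [0.451 0.25  0.108]
0.108 45 [0.427 0.207 0.108] [0.468 0.253 0.12 ]
0.12 118 [0.425 0.203 0.12 ] [0.471 0.255 0.132]
0.132 78 [0.422 0.199 0.132] [0.471 0.258 0.144]
0.144 84 [0.421 0.199 0.144] [0.48  0.261 0.156]
0.156 83 [0.417 0.195 0.156] [0.483 0.268 0.168]
0.168 7 [0.432 0.197 0.169] [0.452 0.269 0.179]
```

```bash
python3 -m pendant '[[[0,1,-20],0,-1],[[0,0,-20],0,-1],[[0,0,-9],0,-1],[[0,0,0],0,-1]]'
```

```text
time_s: 48.55
position: [0.4498, 0.2309, 0.0714]
tool_rot: [[-0.976, 0.212, -0.042], [0.21, 0.977, 0.046], [0.051, 0.036, -0.998]]
ft_force: [-1.0, -0.6, -0.1]
grip_width: 0.0633
```

```bash
python3 -m pendant '[[[-1,0,-7],0,-1],[[0,0,0],0,-1],[[0,0,0],0,1],[[0,0,0],0,1],[[0,0,0],0,1],[[0,0,40],0,1],[[0,0,50],0,1],[[0,0,30],0,1],[[-5,-60,0],0,1],[[-5,-60,0],0,1],[[-5,-50,0],0,1],[[0,0,0],0,1]]'; python3 - <<'E'
from m import *
s=env.observe();print(s['q'],s['tool_rot'][:,2],s['position']-.04*s['tool_rot'][:,2])
for n in('scene','top'):
    snap(n,n+'22.png'); W=cloud(n); P=W[np.hypot(W[...,0]-.449,W[...,1]-.232)<.014]; print(n,len(P),np.percentile(P[:,2],[10,50,90]))
    print(rim(.4485,.23,n=n,z=(.098,.118)),'copper',rim(.4895,.0675,n=n,z=(.06,.072)))
E
```

```text
time_s: 50.05
position: [0.434, 0.0568, 0.1909]
tool_rot: [[-0.977, 0.21, -0.036], [0.208, 0.977, 0.046], [0.044, 0.037, -0.998]]
ft_force: [0.9, 0.2, -0.4]
grip_width: 0.0854
[ -9.67854061  11.59404677  90.00807184   2.26613442  80.85969694
 -88.03089812] [-0.03562585  0.04567871 -0.99832072] [0.43542015 0.05501164 0.23082197]
scene 42 [0.06215555 0.06598845 0.06810731]
(array([0.4511, 0.2337]), 146, np.float64(0.111)) copper (array([0.4912, 0.0694]), 89, np.float64(0.071))
top 81 [0.0639019  0.06769265 0.07202393]
(array([0.4498, 0.2301]), 133, np.float64(0.117)) copper (array([0.488 , 0.0673]), 31, np.float64(0.071))
```

```bash
python3 -m pendant '[[[18,4,0],-0.175,1],[[18,4,0],-0.175,1],[[18,4,0],-0.175,1],[[0,0,0],-0.175,1],[[0,0,0],-0.175,1],[[0,0,0],-0.175,1],[[0,0,0],-0.175,1],[[0,0,0],-0.175,1],[[0,0,0],-0.14,1],[[0,0,-30],0,1],[[0,0,0],0,1]]'; python3 -c "
from h import *
s=env.observe();y=s['tool_rot'][:,1];print(np.degrees(np.arctan2(y[1],y[0])),s['tool_rot'][:,2],s['position']-.04*s['tool_rot'][:,2])"
```

```text
time_s: 51.52
position: [0.4896, 0.0888, 0.1597]
tool_rot: [[0.202, 0.978, 0.047], [0.978, -0.204, 0.04], [0.048, 0.038, -0.998]]
ft_force: [-0.5, -0.0, 0.1]
grip_width: 0.0854
-11.790095680653431 [ 0.04712236  0.03954952 -0.99810587] [0.4876784  0.08721096 0.19963842]
```

```bash
python3 -m pendant '[[[1,-19,0],0,1],[[0,0,-40],0,1],[[0,0,-40],0,1],[[0,0,-15],0,1],[[0,0,0],0,1]]'; python3 -c "
from h import *
s=env.observe();y=s['tool_rot'][:,1];print(np.degrees(np.arctan2(y[1],y[0])),s['tool_rot'][:,2],s['position']-.04*s['tool_rot'][:,2])"
```

```text
time_s: 52.15
position: [0.4945, 0.0734, 0.0679]
tool_rot: [[0.194, 0.979, 0.056], [0.98, -0.197, 0.04], [0.05, 0.047, -0.998]]
ft_force: [0.4, 0.1, 0.7]
grip_width: 0.0853
-11.346862753936486 [ 0.05612641  0.03976248 -0.99763158] [0.4922362  0.07181911 0.10777951]
```

```bash
python3 -m pendant '[[[-4,-4,0],0,1],[[-1,0,-25],0,1],[[-1,0,-22],0,1],[[0,0,0],0,1]]'; python3 -c "
from h import *
s=env.observe();print(s['tool_rot'][:,2],s['position']-.04*s['tool_rot'][:,2])"
```

```text
time_s: 52.65
position: [0.4911, 0.0695, 0.0249]
tool_rot: [[0.192, 0.979, 0.065], [0.98, -0.194, 0.039], [0.051, 0.056, -0.997]]
ft_force: [0.5, 0.1, 1.1]
grip_width: 0.0857
[ 0.0651395   0.03885915 -0.99711926] [0.48849391 0.06790707 0.06478666]
```

```bash
python3 -m pendant '[[[0,0,-8],0,1],[[0,0,0],0,-1],[[0,0,0],0,-1],[[0,0,0],0,-1],[[0,0,0],0,-1],[[0,0,0],0,-1]]' 30; python3 -m pendant '[[[0,0,15],0,-1],[[0,0,15],0,-1],[[0,0,20],0,-1],[[0,0,0],0,-1]]'; python3 - <<'E'
from m import *
s=env.observe();print(s['tool_rot'][:,2],s['position'])
im,d=snap('scene','s23.png'); W=cloud('scene'); i=im.astype(int)
m=(i[...,0]-i[...,2]>60)&(i[...,1]<i[...,0]*.72)&(np.hypot(W[...,0]-.489,W[...,1]-.07)<.06)
for z0 in np.arange(.0,.15,.01):
    q=m&(W[...,2]>=z0)&(W[...,2]<z0+.01); P=W[q]
    if len(P)>5: print(round(z0,3),len(P),P.min(0).round(3),P.max(0).round(3))
E
```

```text
time_s: 53.4
position: [0.4931, 0.0694, 0.0203]
tool_rot: [[0.191, 0.979, 0.071], [0.98, -0.194, 0.038], [0.051, 0.062, -0.997]]
ft_force: [-0.6, -0.6, -2.4]
grip_width: 0.0628
time_s: 53.9
position: [0.4924, 0.0694, 0.0708]
tool_rot: [[0.191, 0.979, 0.069], [0.98, -0.194, 0.038], [0.051, 0.06, -0.997]]
ft_force: [0.4, -1.4, -3.5]
grip_width: 0.0627
[ 0.06889095  0.0384769  -0.99688192] [0.49238634 0.06936999 0.07075225]
0.0 104 [0.472 0.046 0.   ] [0.521 0.09  0.01 ]
0.06 20 [0.471 0.061 0.06 ] [0.511 0.093 0.07 ]
0.07 83 [0.469 0.041 0.07 ] [0.512 0.092 0.08 ]
0.08 65 [0.469 0.042 0.08 ] [0.517 0.095 0.09 ]
0.09 74 [0.465 0.028 0.09 ] [0.521 0.097 0.1  ]
0.1 68 [0.463 0.037 0.1  ] [0.52  0.101 0.11 ]
0.11 70 [0.462 0.036 0.11 ] [0.522 0.101 0.12 ]
```

```bash
python3 -m pendant '[[[0,0,35],0,-1],[[0,0,40],0,-1],[[0,0,10],0,-1],[[-6,25,0],0,-1],[[-10,40,0],0,-1],[[-10,40,0],0,-1],[[-8,35,0],0,-1],[[-4,15,0],0,-1],[[0,0,0],0,-1],[[0,0,0],0,-1]]'; python3 -c "
from h import *
s=env.observe();print(s['tool_rot'][:,2],s['position']-.04*s['tool_rot'][:,2])"
```

```text
time_s: 55.2
position: [0.4474, 0.2266, 0.1427]
tool_rot: [[0.195, 0.98, 0.045], [0.98, -0.197, 0.037], [0.045, 0.037, -0.998]]
ft_force: [-0.3, -0.5, -2.4]
grip_width: 0.0626
[ 0.04459956  0.03679983 -0.99832693] [0.44564226 0.22510781 0.18258857]
```

```bash
python3 -m pendant '[[[4,5,-8],0,-1],[[0,0,0],0,-1],[[0,0,0],0,-1]]'; python3 - <<'E'
from m import *
s=env.observe();print(s['tool_rot'][:,2],s['position'],s['position']-.04*s['tool_rot'][:,2])
im,d=snap('scene','s24.png'); W=cloud('scene'); i=im.astype(int)
near=np.hypot(W[...,0]-.449,W[...,1]-.232)<.06
m=(i[...,0]-i[...,2]>55)&near&(W[...,2]>.1); w=(im.min(2)>120)&(np.ptp(i,axis=2)<35)&near
for m_,zz in((w,(.06,.07,.08,.09,.1)),(m,(.1,.11,.12,.13,.14,.15,.16,.17,.18))):
  for z0 in zz:
    P=W[m_&(W[...,2]>=z0)&(W[...,2]<z0+.01)]
    if len(P)>5: print(z0,len(P),P.min(0).round(3),P.max(0).round(3))
E
```

```text
time_s: 55.58
position: [0.4526, 0.23, 0.1337]
tool_rot: [[0.198, 0.979, 0.044], [0.979, -0.2, 0.036], [0.044, 0.036, -0.998]]
ft_force: [-0.4, 0.3, -2.0]
grip_width: 0.0627
[ 0.04441873  0.03628681 -0.99835377] [0.45256408 0.23003954 0.13368679] [0.45078733 0.22858807 0.17362094]
0.06 146 [0.42  0.211 0.06 ] [0.475 0.265 0.07 ]
0.07 52 [0.422 0.21  0.07 ] [0.476 0.264 0.08 ]
0.08 86 [0.419 0.209 0.08 ] [0.48  0.265 0.09 ]
0.09 60 [0.419 0.206 0.09 ] [0.482 0.266 0.099]
0.1 65 [0.42  0.202 0.1  ] [0.484 0.267 0.11 ]
0.12 17 [0.432 0.236 0.121] [0.466 0.251 0.128]
0.13 92 [0.43  0.205 0.13 ] [0.474 0.254 0.14 ]
0.14 79 [0.426 0.204 0.14 ] [0.476 0.256 0.15 ]
0.15 83 [0.425 0.2   0.15 ] [0.477 0.258 0.16 ]
0.16 79 [0.424 0.201 0.16 ] [0.479 0.261 0.17 ]
0.17 85 [0.423 0.199 0.17 ] [0.482 0.264 0.18 ]
0.18 23 [0.426 0.201 0.18 ] [0.483 0.264 0.185]
```

```bash
python3 -m pendant '[[[-2,1,-15],0,-1],[[-1,0,-15],0,-1],[[0,0,-10],0,-1],[[0,0,0],0,-1]]'
```

```text
time_s: 56.12
position: [0.4503, 0.2308, 0.0935]
tool_rot: [[0.198, 0.979, 0.047], [0.979, -0.2, 0.037], [0.045, 0.039, -0.998]]
ft_force: [-0.1, 0.5, -1.6]
grip_width: 0.0631
```

```bash
python3 -m pendant '[[[0,0,-8],0,-1],[[0,0,0],0,-1]]'; python3 -m pendant '[[[0,0,-3],0,-1],[[0,0,0],0,-1],[[0,0,0],0,1],[[0,0,0],0,1],[[0,0,0],0,1],[[0,0,30],0,1],[[0,0,50],0,1],[[0,0,40],0,1],[[-5,-60,0],0,1],[[-5,-60,0],0,1],[[-5,-50,0],0,1],[[0,0,0],0,1]]'; python3 - <<'E'
from m import *
for n in('scene','top'):
    im,d=snap(n,n+'25.png'); W=cloud(n); P=W[np.hypot(W[...,0]-.449,W[...,1]-.232)<.012]; print(n,len(P),np.percentile(P[:,2],[10,50,90]))
    print(rim(.4495,.231,n=n,z=(.118,.138)),rim(.4495,.231,n=n,z=(.112,.124)))
u,v=proj('top',[[.449,.231,.1]])[0].astype(int); W=cloud('top')
for r in range(v-12,v+13): print(' '.join('%3d/%3d'%(im[r,c,0],1000*W[r,c,2] if W[r,c,2]==W[r,c,2] else -1) for c in range(u-12,u+13)))
E
```

```text
time_s: 56.38
position: [0.4509, 0.2309, 0.0858]
tool_rot: [[0.198, 0.979, 0.049], [0.979, -0.2, 0.037], [0.046, 0.04, -0.998]]
ft_force: [0.5, 0.1, -1.6]
grip_width: 0.0631
time_s: 57.88
position: [0.4353, 0.0568, 0.2083]
tool_rot: [[0.196, 0.979, 0.053], [0.98, -0.198, 0.036], [0.046, 0.045, -0.998]]
ft_force: [-0.1, -0.2, -0.6]
grip_width: 0.0855
scene 20 [0.08334814 0.08648394 0.10012789]
(array([0.4507, 0.2333]), 158, np.float64(0.134)) (array([0.4501, 0.2337]), 111, np.float64(0.124))
top 67 [0.08510604 0.09003976 0.10436567]
(array([0.4494, 0.2296]), 135, np.float64(0.137)) (array([0.4482, 0.2271]), 78, np.float64(0.124))
117/ -3 117/  6 121/ -3 116/  0 125/ 10 142/  2 150/  7 152/  5 173/  4 184/127 191/126 196/133 204/125 220/130 226/107 222/  5 214/ 12 224/  8 225/  8 212/ 10 205/ 12 208/  9 201/  2 192/  4 180/  7
121/  3 116/ -1 119/  8 118/  2 139/  5 167/ -2 181/132 173/133 169/119 151/129 142/124 138/120 138/124 151/128 169/133 191/122 212/127 230/111 233/  2 225/ 11 219/  6 214/  8 208/  9 197/  7 192/ 10
116/  2 118/ -7 122/  3 140/ -1 164/133 166/128 146/128 128/127
[... 3836 characters left out ...]
/ 97 210/ 94 212/ 98 215/102 218/111 226/116 229/128 222/131 202/ 89 178/ 65 179/ 69 162/  2 140/  9
116/  0 118/ -1 123/  3 143/  2 177/130 202/127 221/123 221/118 217/116 208/110 211/113 215/118 218/111 216/103 224/110 226/119 227/115 231/130 226/130 205/ 89 181/ 67 165/ 65 153/ 11 154/  5 145/  7
119/  1 117/  2 115/  6 120/  5 126/ -2 156/127 214/128 228/129 222/127 214/127 216/120 226/137 226/126 221/132 222/125 226/131 220/130 197/ 92 179/ 66 178/ 71 170/  3 156/ 13 152/  6 151/  2 143/  9
114/  9 118/  0 116/  2 120/  1 118/  3 126/ -2 133/  0 150/  5 172/126 190/126 217/133 233/126 232/128 210/133 189/ 89 178/ 75 176/ 73 168/ 65 153/  7 149/  4 148/ 14 153/  7 154/  7 150/  4 141/  7
```

```bash
python3 - <<'E'
from m import *
a=cv2.imread('pics/s12.png')[:,:,::-1].astype(int); b=cv2.imread('pics/scene25.png')
b=cv2.imread('pics/scene25.png')[:,:,::-1].astype(int)
print('tipped R-B'); 
for v in range(206,236): print(v,' '.join('%3d'%(a[v,u,0]-a[v,u,2]) for u in range(284,318)))
print('now hopper R-B')
for v in range(205,245): print(v,' '.join('%3d'%(b[v,u,0]-b[v,u,2]) for u in range(288,326)))
W=cloud('scene'); m=(np.hypot(W[...,0]-.471,W[...,1]+.035)<.045)&(W[...,2]>.088)&(W[...,2]<.104); P=W[m]
A=np.c_[P[:,:2],np.ones(len(P))]; print('dial plane',np.linalg.lstsq(A,P[:,2],rcond=None)[0],len(P))
h=cv2.cvtColor(cv2.imread('pics/scene25.png'),cv2.COLOR_BGR2HSV)
for n,lo,hi in(('red',(0,180,120),(6,255,255)),('green',(50,120,60),(80,255,255)),('blue',(105,170,120),(125,255,255))):
    k=cv2.inRange(h,lo,hi)>0; k&=(np.hypot(W[...,0]-.471,W[...,1]+.035)<.065)&(W[...,2]>.08); v,u=np.where(k)
    if len(u): print(n,len(u),onz('scene',u.mean(),v.mean(),.0985)[:2]-[.473,-.033])
E
```

```text
tipped R-B
206  -3  -5  -5  -4  -4  -5  -2  -2  -2  -1  -1   0   0   0   0   0   0   0   0   0   0   0   0   0  -2 -13 -33 -33 -34 -35 -34 -35 -34 -38
207  -4  -4  -5  -5  -5  -3  -2  -2  -1  -1   0   0   0   0   0   0   0  -1  -1   0   0   0   0   0   2  -3 -24 -35 -35 -34 -35 -34 -35 -36
208  -6  -5  -5  -3  -5  -2  -2  -1  -1   0   0   0   0   0   0   0   0   0   0   0   0   0  -1   0  -1   1  -3 -24 -35 -35 -35 -35 -34 -35
209  -4  -9  -9  -5  -2  -2  -2  -1   0  -1   0   0   0   0   0   0   0   0   0   0   0   0  -1  -1  -2   0   2  -4 -25 -34 -34 -35 -34 -35
210  -2  -5  -6  -4  -2  -2  -1   0   0   0   0   0   0   0   0   0   0   0   0   0  -1  -1  -2  -3  -1  -1   1   2  -9 -30 -35 -35 -35 -34
211  -1  -2  -5  -5  -2  -2  -1   0   0   0   0   0   0   0   0   0   0   0   0   0  -1  -1  -1  -2  -3  -3  -1   0   1 -14 -35 -35 -35 -34
212  -1  -1  -5  -3  -2  -2   0  -1   0   0   0   0   0   0   0   0   0   0   0   0  -1  -1  -1  -2  -2  -2  -3  -2   0  -1 -20 -35 -35 -33
213  -1  -2  -5  -3  -1   0   0   0   0   0   0   0   0   0   0   0   0   0  -1  -1  -1  -2  -2  -2  -2  -2  
[... 8817 characters left out ...]
-7  -7  -6  -6   8  35  73  76  74  70  71  73  74  80  82  65  15 -15 -18 -18 -18
242  66  67  66  66  71  77  90  81  82  84  78  66  69  67  65  61  40   3  -6  -5   3  42  72  76  73  70  72  74  74  78  82  69  30 -14 -18 -18 -17 -18
243  60  57  59  65  71  72  75  76  76  75  73  89  67  66  65  65  42  -7  -6  -6   4  45  74  74  71  72  74  75  79  81  70  24 -17 -18 -17 -18 -18 -17
244  51  57  64  70  73  73  71  69  69  66  61  72  89  90  90  98  41  -8  -7  -6   4  44  71  71  74  75  76  77  82  78  46  -8 -25 -22 -18 -17 -18 -18
dial plane [-0.00896237  0.01624812  0.10003392] 402
red 4 [0.00923624 0.05054531]
green 3 [ 0.04874954 -0.00943801]
blue 3 [-0.0087354  -0.04856859]
```

The dial is closed (red dot along the pouring axis to under 1°) and level. Only the walnut shows through the hopper walls. The stack is seated and the arm is clear, so I'm handing in.

```bash
python3 -c "
from h import *
print(ticket.close_job())"
```

```text
the job is handed in; nothing more can be done
None
```

The job is handed in: every step of the task was carried out, and my last checks agreed with the goal. No verdict was given.

**What I did:**
- **Pouring:** I stood the copper cup on the pad, turned the dial to the green dot, tipped the hopper twice, lowered it, and closed the dial.
- **Stacking:** I nested the three white cups on the coaster and put the copper cup on top. One white cup had been knocked about 45 mm aside, so I found it again before picking it up.

**Last checks from the camera data:**
- **Stack:** its centre is about 1 mm from the coaster's centre. The copper cup's inside floor is at about 87 mm (86 expected), so the stack is fully seated.
- **Hazelnuts:** two are in the copper cup.
- **Dispenser:** the dial is within about 1° of closed and the hopper is level. The walnut shows through the hopper's front wall.
- **Robot:** the gripper is clear of everything.

**Less certain or in disagreement:**
- **Hazelnut count:** I never saw more than two. The middle of the hopper under the dial is partly hidden, but the cup's contents, as far as I could see them, did not change after the second tip, and no brown shows in the hopper.
- **Gripper height:** the cameras put the fingertips about 40 mm higher than the reported TCP. I worked to the camera heights.
- **Tool tilt:** it crept to about 4° during the run. The cups still seated properly once released.

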